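Open the pendant stall

ROBOT

A 7-joint arm with a two-finger parallel gripper is mounted at the origin on the work surface. World frame = base frame: x ahead of the robot, y to its left, z up, the work surface at z = 0. Lengths are in m, angles in rad, forces in N, time in s.
With the tool pointing down it reaches from about 0.4 to 0.85 m from the base axis. Payload 10.4 kg.
Tool frame: the origin (TCP) lies at the very end of the fingers, on their centre line; the grasp point (between the pads) lies 19 mm behind it; z points along the fingers, y is the direction in which the jaws open and shut (so a half turn about z gives the same grasp; the last joint's range is limited). The gripper opens to 87 mm and grips with 3 to 60 N. Pads are 19 mm wide; open, the fingers measure 117 mm over their backs; the gripper's body (75 mm by 190 mm) begins 51 mm behind the grasp point.
Start: joints at [-1.367, 0.332, -0.065, 1.46, 0.022, 1.35, -0.088], TCP at [0.141, 0.609, 0.223] pointing down, gripper open.
Joint ranges: [-2.6, 2.6], [-0.5, 2.12], [-1.47, 1.34], [0.16, 2.42], [-1.27, 4.41], [0.06, 2.06], [-2.6, 2.6]. Speed limits (rad/s): [2.22, 2.22, 2.79, 2.79, 3.14, 3.14, 3.14].

INTERFACE

Orientations are given as a unit quaternion [x, y, z, w].
In Python, from bench import read_state, imaging, r gives the robot as it stands. The module is installed in compiled form; this text tells all that it offers.
- The arm moves only by the tool move_arm, never from a script. Its argument "series" is a list of rows, each a list of 4 numbers: the shift along the tool's x, y, z in m, then the turn about the tool's z in rad. In form: [[x, y, z, roll], ...]. A call has 1 to 20 rows; each row is the pose to reach, as a shift and turn from the pose commanded when the call began, along the tool's axes at that moment; what a row does not reach only later rows make up. A row lasts 1/10 s, in which the tool goes at most 50 mm and 8.59 degrees, less where a joint would pass 70% of its speed; a pose out of reach is approached as far as the arm can. A call with a gripper value outside its range is refused whole. "claw" is the gripper's target within -1 to 1 (fully open at 1, half-way at 0, shut at -1), set as the call begins (left out, the last holds). The fingers move at their own pace and stop on an object; "newtons" is the grip in N (left out, the last holds). Time passes only in rows, so rows that repeat a pose let the fingers close. It gives the time, the measured TCP pose, the force and the opening at its end, in the units of the state.
- read_state(): the state, without advancing time (a new reading comes with each control period).
- imaging.camera(name): name is "scene" or "top"; returns (picture, depth): 420x560x3 uint8, red, green, blue; 420x560 float32, m along the optical axis (not along the pixel's ray), 0 where there is no reading.
- imaging.get_calibration(name): a dict with "camera_matrix" (3x3 intrinsics, pixels), "R" (3x3) and "t" (3): a world point X has camera coordinates R X + t. Camera axes: x right, y down, z forward; pixel columns grow to the right and rows downward; lengths in m; the calibration is good to about 2 mm. A picture is of the moment at which its call begins. get_calibration takes no time and is no camera call.
- r.close_job(): hands the job in, once; it reports no verdict.
The state is a dict: "time": time; "joint_positions": joint angles; "joint_vel": joint speeds; "joint_torque": joint torques, N m; "ee_pos": TCP position; "eef_rot": TCP orientation; "ft_force": force on the tool from outside, world axes, zero at the start; "torque": the same for the moment, N m; "width": finger opening in m.
Only numpy, scipy, OpenCV 4.12 (cv2) and the standard library are available. Lean on these libraries where they do the work, as an engineer would, in place of code of your own. Each camera call takes 0.05 s, during which the arm holds its last target.

TASK

Open the craft stall for the day: raise the slatted roll-top shutter of the display case until it stays open, then press every wooden pendant disc lying on the counter down into the spring dispenser inside the case, one on top of the other, until each is held flat under the two brass catches. When all are in, ring the desk bell by pressing its plunger fully down to its stop and letting it come up again; leave the other things on the counter where they are.

Things in the scene. Friction and masses are not known exactly. Their poses are not given: they have to be found in the camera images.
- pendant1: Round flat wooden pendant with red painted faces with five dark dots on each, 62 mm across and 13 mm thick, about 40 g, lying flat on the counter at the start (None if absent). Origin at the middle of the disc (6.5 mm above what it lies on); z is its axis; either face may be up.
- pendant2: Round flat wooden pendant with yellow painted faces with five dark dots on each, 62 mm across and 13 mm thick, about 40 g, lying flat on the counter at the start (None if absent). Origin at the middle of the disc (6.5 mm above what it lies on); z is its axis; either face may be up.
- pendant3: Round flat wooden pendant with blue painted faces with five dark dots on each, 62 mm across and 13 mm thick, about 40 g, lying flat on the counter at the start (None if absent). Origin at the middle of the disc (6.5 mm above what it lies on); z is its axis; either face may be up.
- pendant4: Round flat wooden pendant with green painted faces with five dark dots on each, 62 mm across and 13 mm thick, about 40 g, lying flat on the counter at the start (None if absent). Origin at the middle of the disc (6.5 mm above what it lies on); z is its axis; either face may be up.
- pendant5: Round flat wooden pendant with orange painted faces with five dark dots on each, 62 mm across and 13 mm thick, about 40 g, lying flat on the counter at the start (None if absent). Origin at the middle of the disc (6.5 mm above what it lies on); z is its axis; either face may be up.
- case: Wooden roll-top display case fixed on the counter, 260 mm wide (y), 364 deep (x), 232 high. Origin: centre of its underside; x points from its open front to its back, z up. Half-round side walls 10 mm thick (inner faces at y = +-120 mm), inside floor 30 mm above the counter. With the shutter up, all in front of the track axis is open to the sky; the low back panel stands behind it.
- track_axis (a point): Centre of the shutter's circular tracks: the middle of their axis, which runs along the case's y, 50 mm above the case's origin. The slats lie on a circle of 170 mm radius about it, the side walls end at 182 mm.
- shutter (a joint): Angle in rad of the slatted shutter along its tracks: 0 closed at the front, growing as it is raised and pushed back over the top, 1.85 fully open at the stop behind. About 5 N at the handle lifts it. Let go below about 0.7 rad it falls shut; past about 0.95 rad its weight carries it back to the stop within 2 to 3 s, where it stays.
- shutter_grip (a point): Middle of the shutter's brass handle bar: round, 12 mm thick, 110 mm long along the case's y, on two posts at its ends. It runs on a circle of 215 mm radius about the track axis, at 7 degrees above level (76 mm over the counter) when closed. 34 mm clear between bar and slats: it can be pinched from above, fingers opened about 40 mm, and it turns between the fingers.
- dispenser: Spring stack dispenser fixed on the case floor. Origin: centre of its underside, z its upright axis. Wooden foot 110 x 90 x 12 mm; four steel posts on the diagonals leave a round space 65 mm across, tops flared outwards, 135 mm high; gaps for fingers 30 mm wide on its +-y sides from the mouth down to the foot; two brass spring catches on its +-x sides. Holds five discs.
- catch_level (a point): Point on the dispenser's axis level with the flat undersides of the catches, 93 mm above its origin. The catches' tips stand 26 mm from the axis; their sloping tops rise to 17 mm above this point. A disc laid in rests on the slopes, its middle 14 to 21 mm above this point; pushed until its upper face is 2 mm or more below this point it snaps past and stays held, its middle 6.5 mm below.
- follower (a joint): Travel in m of the dispenser's red spring follower, pushed down by the discs: 0 empty (its top 1 mm under the catches), 0.012 with one disc held, 0.013 more for each further one, 0.074 at the bottom. Spring 2.5 N at 0, 6 N at 0.07; getting a disc past the catches takes 5 to 12 N in all.
- bell (a joint): Travel in m of the desk bell's spring plunger: 0 up, 0.010 at its stop; 1.5 N to start, 5 N at the stop. Springs back.
- bell_top (a point): Top centre of the bell's brass plunger head (24 mm across, 73 mm over the counter when up), above a steel dome of 76 mm on an 84 mm round foot that is fixed to the counter. Its axis is vertical.
- bead_jar: Bystander: amber bead jar, 56 mm across, 65 mm high. Origin at the centre of its underside; leave it alone.
- wax_tin: Bystander: green wax tin, 56 mm across, 45 mm high, standing among the pendants. Origin at the centre of its underside; leave it alone.
- tool_mug: Bystander: blue mug, 72 mm across, 85 mm high. Origin at the centre of its underside; leave it alone.
- leather_mallet: Bystander: hammer 200 mm long lying near the robot. Origin at the centre of its underside; leave it alone.
- gift_tray: Bystander: cardboard tray 120 x 170 x 30 mm. Origin at the centre of its underside; leave it alone.
- wallet: Bystander: leather-brown block-like wallet 100 x 85 x 18 mm. Origin at the centre of its underside; leave it alone.
There are look-alikes about, which are no part of the job. What is shaped like the pendant1 but turquoise is not meant.

How it is judged:
By the outcome, as a careful person would: the job done as asked, in the order asked, and still so for the second after the job is handed in, with the robot touching nothing.
Of pendant1, pendant2, pendant3, pendant4, pendant5 only 3 to 5 are there at a start; the rules pass over those that are not, and their reading is None.
At some moment in a run one of pendant1, pendant2, pendant3, pendant4, pendant5 may be knocked a few centimetres aside while the robot is not near it.
Once in a run the grip may slacken for a moment while it holds something.
It also fails if it takes over 210 s, if anything falls off the work surface, if the arm or the gripper's body presses on something with over 40 N, if the wrist force passes 120 N, or if a joint passes its speed limit or range.

## Working session

There is one attempt and no reset: what is moved stays moved. The work goes in short steps, Python scripts to look and compute and a tool call to move; the robot and the scene stay as the last step left them, time stands still between calls to the robot, and variables do not carry over. Pictures are saved under pics/ and viewed, and the job is handed in when it is done.

Besides the shell and the picture viewer there is one more tool, called after ">>>" by a JSON object that holds its "method" and its "body". move_arm: Moves the arm, as the interface text tells. Its arguments: {"type":"object","properties":{"series":{"type":"array","items":{"type":"array","items":{"type":"number"}}},"claw":{"type":"number"},"newtons":{"type":"number"}},"required":["series"]}

```bash
mkdir -p pics
python3 - <<'E'
from bench import read_state, imaging, r
import cv2,numpy as np
s=read_state(); print({k:np.round(v,3) for k,v in s.items()})
for n in("scene","top"):
    p,d=imaging.camera(n); cv2.imwrite(f"pics/a_{n}.png",p[:,:,::-1]); np.savez(f"a_{n}.npz",p=p,d=d)
    c=imaging.get_calibration(n); print(n,{k:np.round(v,3).tolist() for k,v in c.items()})
E
```

```text
{'time': np.float64(0.0), 'joint_positions': array([-1.367,  0.333, -0.065,  1.461,  0.022,  1.35 , -0.088]), 'joint_vel': array([ 0.001, -0.001,  0.001,  0.003, -0.   , -0.   ,  0.   ]), 'joint_torque': array([-1.0000e-03, -6.2326e+01,  2.4000e-02, -3.8989e+01, -6.1000e-02,
        4.0000e-02,  0.0000e+00]), 'ee_pos': array([0.14 , 0.609, 0.222]), 'eef_rot': array([ 0.113,  0.994, -0.001, -0.   ]), 'ft_force': array([ 0.207,  0.157, -0.413]), 'torque': array([ 0.003, -0.027, -0.046]), 'width': np.float64(0.087)}
scene {'camera_matrix': [[493.612, 0.0, 286.362], [0.0, 493.612, 205.408], [0.0, 0.0, 1.0]], 'R': [[0.68, -0.733, 0.007], [-0.565, -0.53, -0.633], [0.468, 0.426, -0.775]], 't': [-0.36, 0.334, 1.144]}
top {'camera_matrix': [[399.838, 0.0, 279.705], [0.0, 399.838, 208.768], [0.0, 0.0, 1.0]], 'R': [[0.0, -1.0, -0.005], [-0.99, 0.0, -0.142], [0.142, 0.005, -0.99]], 't': [-0.013, 0.528, 1.294]}
```

View pics/a_scene.png

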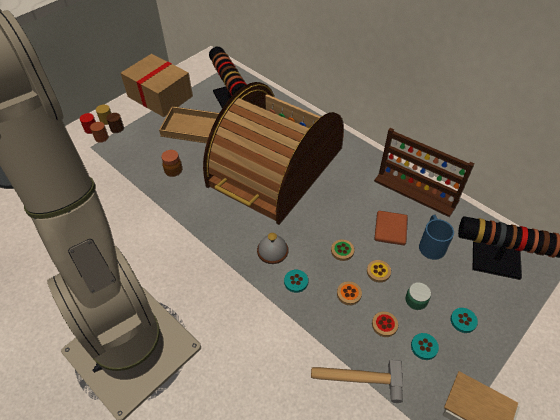

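View pics/a_top.png

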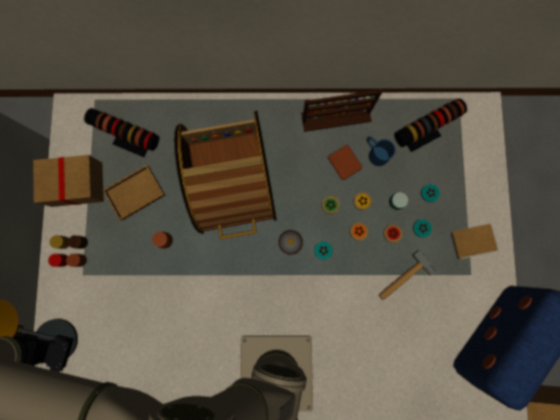

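The scene view shows pendants red (385,323), yellow (378,270), green (343,249) and orange (349,292). There is no blue one, and three turquoise look-alikes. In the top view the case is centred near (225,175) with its handle at (238,232), and the bell is at (290,241).

```bash
cat > h.py <<'E'
import numpy as np,cv2,json
from bench import read_state, imaging, r
def cal(n):
    c=imaging.get_calibration(n); return [np.array(c[k]) for k in("camera_matrix","R","t")]
def ray(n,uv):
    K,R,t=cal(n); d=R.T@np.linalg.solve(K,np.array([uv[0],uv[1],1.])); return -R.T@t,d
def onz(n,uv,z):
    o,d=ray(n,uv); return o+d*(z-o[2])/d[2]
def tri(uvs,uvt):
    A=[];b=[]
    for n,uv in(("scene",uvs),("top",uvt)):
        o,d=ray(n,uv); d=d/np.linalg.norm(d); P=np.eye(3)-np.outer(d,d); A.append(P); b.append(P@o)
    return np.linalg.lstsq(np.vstack(A),np.hstack(b),rcond=None)[0]
def cloud(n,d):
    K,R,t=cal(n); v,u=np.mgrid[:d.shape[0],:d.shape[1]]
    X=np.stack([(u-K[0,2])/K[0,0]*d,(v-K[1,2])/K[1,1]*d,d],-1)-t
    X=X@R; X[d<=0]=np.nan; return X
def proj(n,X):
    K,R,t=cal(n); q=K@(R@np.asarray(X)+t); return q[:2]/q[2]
COL={"red":(0,6),"orange":(8,16),"yellow":(19,29),"green":(48,72),"teal":(80,95),"blue":(100,120)}
def pend(n,p):
    h=cv2.cvtColor(p,cv2.COLOR_RGB2HSV); out={}
    for k,(a,b) in COL.items():
        m=((h[...,0]>=a)&(h[...,0]<=b)&(h[...,1]>120)&(h[...,2]>70)).astype(np.uint8)
        m=cv2.morphologyEx(m,cv2.MORPH_CLOSE,np.ones((7,7)))
        cs,_=cv2.findContours(m,0,2); l=[]
        for c in cs:
            if len(c)<8 or cv2.contourArea(c)<60: continue
            e=cv2.fitEllipse(c); 
            q=cv2.contourArea(c)/(np.pi/4*e[1][0]*e[1][1])
            if e[1][0]/e[1][1]<.6 or q<.85 or e[1][1]>40: continue
            l.append((e[0],e[1],onz(n,e[0],.013)))
        out[k]=l
    return out
E
python3 - <<'E'
from h import *
for n in("scene","top"):
    z=np.load(f"a_{n}.npz")
    for k,l in pend(n,z['p']).items():
        for e in l: print(n,k,np.round(e[0],1),np.round(e[1],1),np.round(e[2],4))
    X=cloud(n,z['d'])
    for k,(u,v) in (dict(bell=(272,237),handle=(236,192),tin=(419,290),counter=(310,230)) if n=="scene" else dict(bell=(290,241),handle=(238,235),tin=(400,200),counter=(300,260))).items(): print(k,X[v,u].round(3))
im=cv2.imread("pics/a_top.png"); c=im[110:290,150:450]; cv2.imwrite("pics/b_top.png",cv2.resize(c,None,fx=2.6,fy=2.6,interpolation=2))
im=cv2.imread("pics/a_scene.png"); c=im[70:290,190:390]; cv2.imwrite("pics/b_sc.png",cv2.resize(c,None,fx=2.7,fy=2.7,interpolation=2))
E
```

```text
scene red [385.  322.5] [15.8 18.7] [ 0.4509 -0.394   0.013 ]
scene orange [384.4 323.8] [23.1 25.4] [ 0.4474 -0.3948  0.013 ]
scene orange [348.7 292.7] [21.9 23.6] [ 0.455  -0.2806  0.013 ]
scene orange [378.4 270.4] [20.1 23.2] [ 0.5581 -0.2964  0.013 ]
scene orange [342.  249.4] [19.5 22. ] [ 0.545  -0.1872  0.013 ]
scene orange [391.  226.9] [32.6 38.5] [ 0.6955 -0.239   0.013 ]
scene orange [169.9 159.2] [17.3 20. ] [0.4441 0.4083 0.013 ]
scene yellow [378.8 269.4] [14.2 18.1] [ 0.5615 -0.2954  0.013 ]
scene green [342.4 248.3] [13.1 15.8] [ 0.5485 -0.1857  0.013 ]
scene teal [424.6 345.2] [23.1 27.6] [ 0.4669 -0.4944  0.013 ]
scene teal [463.9 319.3] [22.1 26.8] [ 0.5871 -0.5277  0.013 ]
scene teal [295.6 279.7] [20.4 23.5] [ 0.3926 -0.1593  0.013 ]
bell [ 0.418 -0.053  0.071]
handle [0.482 0.152 0.031]
tin [ 0.561 -0.41   0.045]
counter [ 0.543 -0.077 -0.001]
top red [ 54.5 259.7] [12.8 13.8] [0.36   0.7392 0.013 ]
top red [393.  232.9] [11.5 11.8] [ 0.4496 -0.3935  0.013 ]
top orange [ 72.6 259.7] [11.9 13.3] [0.3602 0.6788 0.013 ]
top orange [159.3 238.9] [14.4 14.9] [0.4295 0.3919 0.013 ]
top orange [393. 233.] [16.  16.6] [ 0.4493 -0.3935  0.013 ]
top orange [358.8 230.7] [15.4 16. ] [ 0.4571 -0.2789  0.013 ]
top orange [344.6 161.9] [27.  32.5] [ 0.6948 -0.2367  0.013 ]
top yellow [ 56.1 241. ] [11.7 13.2] [0.4224 0.7391 0.013 ]
top yellow [330.4 204.6] [16.5 16.7] [ 0.5459 -0.1853  0.013 ]
top yellow [362.8 200.6] [15.  16.1] [ 0.5595 -0.2955  0.013 ]
top green [330.3 204.3] [10.7 11.2] [ 0.5468 -0.1848  0.013 ]
top teal [323.  250.2] [17.2 17.8] [ 0.3916 -0.1575  0.013 ]
top teal [422.3 227.9] [16.9 17.7] [ 0.4665 -0.4928  0.013 ]
top teal [430.3 192.5] [16.3 17.5] [ 0.5875 -0.5261  0.013 ]
bell [ 0.419 -0.046  0.074]
handle [0.437 0.12  0.082]
tin [ 0.557 -0.413  0.043]
counter [ 0.359 -0.081  0.001]
```

```bash
ls pics
```

```text
a_scene.png
a_top.png
b_sc.png
b_top.png
```

View pics/b_top.png

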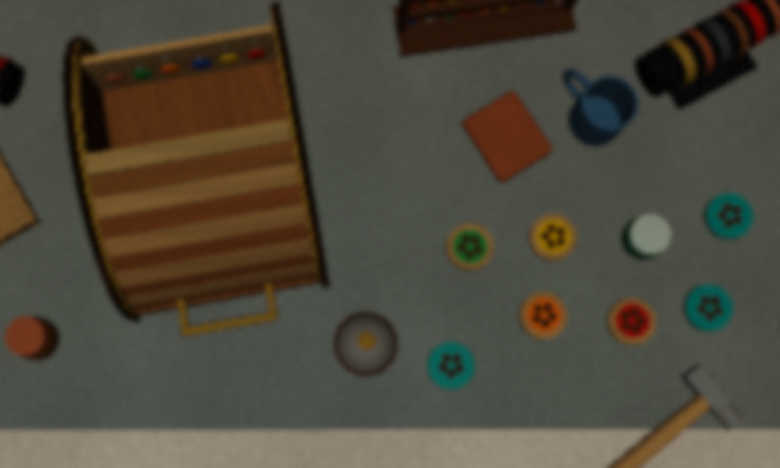

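View pics/b_sc.png

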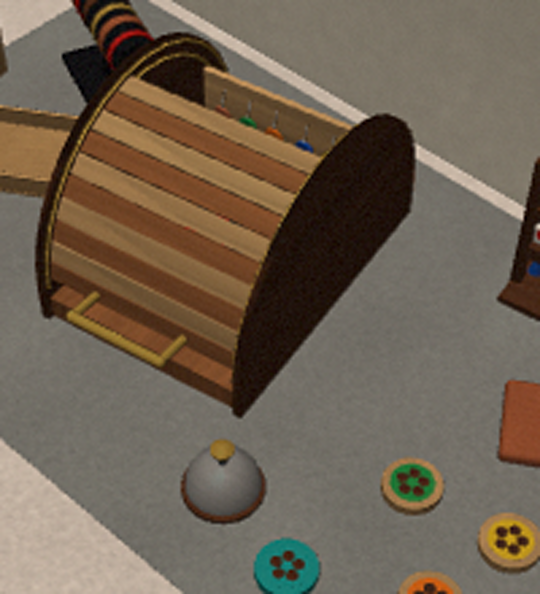

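```bash
cat >> h.py <<'E'
def tool(target=None,yawy=None,st=None):
    """world displacement/yaw of tool-y axis -> tool shift + roll"""
    from scipy.spatial.transform import Rotation as Ro
    s=st or read_state(); R=Ro.from_quat(s['eef_rot']).as_matrix()
    out={}
    if target is not None: out['shift']=(R.T@(np.array(target)-s['ee_pos'])).round(4)
    hd=np.arctan2(R[1,1],R[0,1]); out['yhead']=round(float(hd),4)
    if yawy is not None:
        d=-(yawy-hd); d=(d+np.pi/2)%np.pi-np.pi/2; out['roll']=round(float(d),4)
    out['tcp']=s['ee_pos'].round(4); return out
E
python3 - <<'E'
from h import *
f=lambda u,v:(150+(u)/2.6,110+v/2.6)
g=lambda u,v:(190+u/2.7,70+v/2.7)
P=[]
for a,b in (((184,331),(70,316)),((275,318),(163,361))):
    p=tri(g(*b),f(*a)); print("tri",p.round(4), "top@.076",onz("top",f(*a),.076).round(4),"sc@.076",onz("scene",g(*b),.076).round(4)); P.append(onz("top",f(*a),.078))
# side wall fits from depth: both clouds
for n in("scene","top"):
    z=np.load(f"a_{n}.npz"); X=cloud(n,z['d']); hsv=cv2.cvtColor(z['p'],cv2.COLOR_RGB2HSV)
    # slats/bar: points at x<.7, .03<y<.4
    m=(X[...,0]>.36)&(X[...,0]<.95)&(X[...,1]>0)&(X[...,1]<.36)&(X[...,2]>.02)
    Q=X[m]; print(n,len(Q),Q.min(0).round(3),Q.max(0).round(3))
    np.save(f"q_{n}.npy",Q)
E
```

```text
tri [0.431  0.175  0.0759] top@.076 [0.4303 0.1755 0.076 ] sc@.076 [0.4316 0.1744 0.076 ]
tri [0.4485 0.0609 0.0824] top@.076 [0.4463 0.0635 0.076 ] sc@.076 [0.4547 0.0627 0.076 ]
scene 12343 [0.403 0.    0.02 ] [0.854 0.36  0.235]
top 9254 [0.408 0.001 0.02 ] [0.842 0.36  0.241]
```

Run:
```python
from h import *
from scipy.optimize import least_squares
Q=np.vstack([np.load("q_scene.npy"),np.load("q_top.npy")])
b0=np.array([.4385,.1195]); yaw=np.arctan2(.4463-.4303,.1755-.0635); print("handle yaw",yaw)
ex=np.array([np.cos(yaw),np.sin(yaw)]); c=b0+ex*.2134
print("c from handle",c)
for n in ("scene","top",None):
  q=Q if n is None else np.load(f"q_{n}.npy"); p=np.array([c@ex,yaw,.175])
  for it in range(6):
    def rad(p):
        e=np.array([np.cos(p[1]),np.sin(p[1])]); u=q[:,:2]@e-p[0]; return u,np.hypot(u,q[:,2]-.05)
    u,rr=rad(p); l=q[:,:2]@np.array([-np.sin(p[1]),np.cos(p[1])]); lc=c@np.array([-np.sin(p[1]),np.cos(p[1])])
    m=(abs(rr-p[2])<(.015 if it<2 else .008))&(abs(l-lc)<.1)&(u<.05)&(q[:,2]>.09)
    p=least_squares(lambda p:(rad(p)[1]-p[2])[m],p,loss='soft_l1',f_scale=.002).x
  e=np.array([np.cos(p[1]),np.sin(p[1])]);f=np.array([-e[1],e[0]])
  u,rr=rad(p); w=(q[:,2]>.08)&(abs(rr-.178)<.006); ll=(q[:,:2]@f)[w]
  hb=(abs(rr-.215)<.012)&(q[:,2]<.12)&(u<-.19); 
  print(n,p.round(4),m.sum(),"rms",np.std((rr-p[2])[m]).round(4),"lat range",np.percentile(ll,[.5,2,98,99.5]).round(4),"handle f",c@f, np.percentile((q[:,:2]@f)[hb],[1,50,99]).round(4),hb.sum())
  print(" axis xy",(e*p[0]+f*(c@f)).round(4))
```

```text
handle yaw 0.14189705460416357
c from handle [0.64975522 0.14967932]
scene [0.6699 0.1747 0.1751] 5067 rms 0.0023 lat range [-0.0896 -0.0883  0.167   0.1707] handle f 0.03446262662127341 [-0.0205  0.0461  0.283 ] 222
 axis xy [0.6537 0.1504]
top [0.67   0.1773 0.1757] 3973 rms 0.0021 lat range [-0.0874 -0.0845  0.1683  0.1709] handle f 0.032749598481492066 [-0.0173  0.0435  0.2795] 159
 axis xy [0.6537 0.1504]
None [0.67   0.176  0.1754] 9034 rms 0.0022 lat range [-0.0899 -0.0876  0.1677  0.1711] handle f 0.033567547934279234 [-0.0198  0.0449  0.2824] 382
 axis xy [0.6538 0.1504]
```

Run:
```python
from h import *
print(tool((.4424,.1203,.2),.176))
print(tool((.4424,.1203,.057),.176))
```

```text
{'shift': array([-0.404 , -0.4079,  0.0224]), 'yhead': 1.344, 'roll': 1.168, 'tcp': array([0.1405, 0.6087, 0.2218])}
{'shift': array([-0.404 , -0.4078,  0.1654]), 'yhead': 1.344, 'roll': 1.168, 'tcp': array([0.1405, 0.6087, 0.2218])}
```

>>> {"method": "move_arm", "body": {"series": [[-0.05,-0.05,0.0,0.1],[-0.1,-0.1,0.0,0.25],[-0.14,-0.14,0.0,0.4],[-0.17,-0.17,0.0,0.5],[-0.2,-0.2,0.0,0.6],[-0.23,-0.23,0.0,0.7],[-0.26,-0.26,0.0,0.8],[-0.29,-0.29,0.0,0.9],[-0.32,-0.32,0.0,1.0],[-0.35,-0.35,0.0,1.1],[-0.38,-0.38,0.0,1.168],[-0.404,-0.408,0.02,1.168],[-0.404,-0.408,0.02,1.168],[-0.404,-0.408,0.02,1.168],[-0.404,-0.408,0.02,1.168],[-0.404,-0.408,0.02,1.168],[-0.404,-0.408,0.02,1.168]], "claw": 0.0, "newtons": 20}}

```text
time: 1.8
ee_pos: [0.4423, 0.1215, 0.2028]
eef_rot: [0.642, 0.767, 0.0, 0.0]
ft_force: [0.3, -0.2, -0.1]
width: 0.0434
```

Run:
```python
from h import *
print(tool((.4424,.1203,.057),.176), read_state()['joint_positions'].round(2),read_state()['width'])
p,d=imaging.camera("scene"); cv2.imwrite("pics/c1.png",p[:,:,::-1])
```

```text
{'shift': array([-1.200e-03, -1.000e-04,  1.458e-01]), 'yhead': 0.1777, 'roll': 0.0017, 'tcp': array([0.4423, 0.1215, 0.2028])} [-0.84 -0.05  0.46  1.93  0.02  1.26 -0.21] 0.043365474700643176
```

View pics/c1.png

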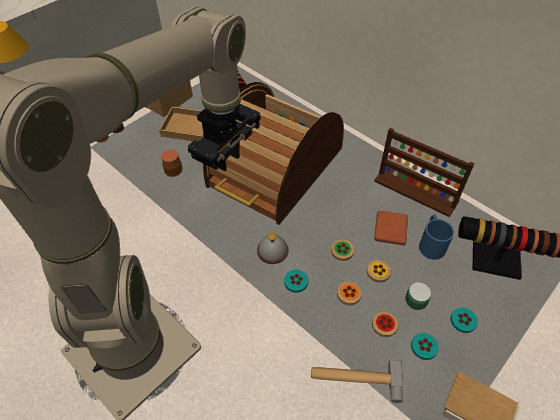

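Run:
```python
from h import *
e=np.array([.9846,.1751]);f=np.array([-.1751,.9846])
p,d=imaging.camera("scene");X=cloud("scene",d)
c=np.array([.4423,.1215])
for z0 in np.arange(.2,.46,.015):
    m=(X[...,2]>z0)&(X[...,2]<z0+.015)&(np.hypot(X[...,0]-c[0],X[...,1]-c[1])<.16)
    q=X[m][:,:2]-c
    if len(q)>5: print(round(z0-.203,3),len(q),"tooly",np.percentile(q@e,[2,98]).round(3),"toolx",np.percentile(q@f,[2,98]).round(3))
cv2.imwrite("pics/c2.png",cv2.resize(p[80:220,140:300,::-1],None,fx=4,fy=4,interpolation=2))
```

```text
-0.003 449 tooly [-0.029  0.156] toolx [-0.09  0.03]
0.012 90 tooly [-0.031  0.159] toolx [-0.044  0.007]
0.027 50 tooly [-0.033  0.035] toolx [-0.014  0.007]
0.042 25 tooly [-0.036  0.035] toolx [-0.014  0.006]
0.057 28 tooly [-0.086  0.082] toolx [-0.037  0.027]
0.072 315 tooly [-0.088  0.083] toolx [-0.041  0.029]
0.087 357 tooly [-0.093  0.083] toolx [-0.041  0.025]
0.102 921 tooly [-0.095  0.092] toolx [-0.039  0.029]
0.117 201 tooly [-0.051  0.017] toolx [-0.027  0.017]
0.132 127 tooly [-0.051  0.013] toolx [-0.026  0.018]
0.147 116 tooly [-0.051 -0.003] toolx [-0.039  0.023]
0.162 377 tooly [-0.051  0.01 ] toolx [-0.04   0.033]
0.177 174 tooly [-0.037  0.016] toolx [-0.039  0.018]
0.192 165 tooly [-0.042  0.018] toolx [-0.045  0.02 ]
0.207 218 tooly [-0.042  0.025] toolx [-0.044  0.025]
0.222 210 tooly [-0.041  0.015] toolx [-0.043  0.018]
0.237 220 tooly [-0.041  0.019] toolx [-0.043  0.016]
0.252 224 tooly [-0.041  0.014] toolx [-0.043  0.019]
```

View pics/c2.png

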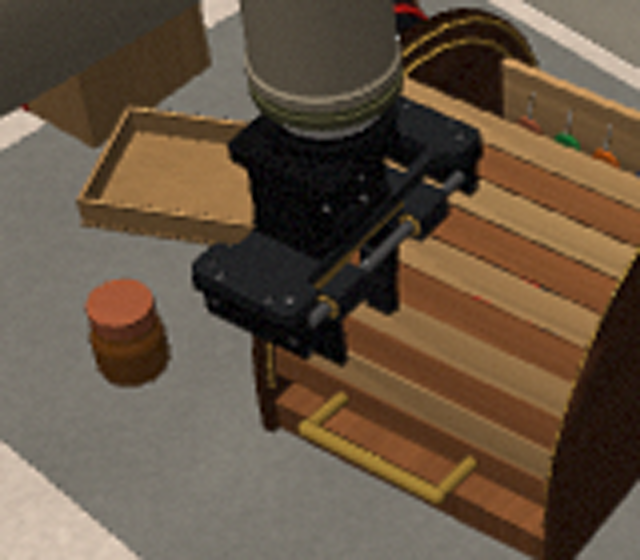

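```bash
cat >> h.py <<'E'
E_=np.array([.9846,.1751]);F_=np.array([-.1751,.9846])
def cw(u,l,z):  # case coords (u from track axis, l from case mid) -> world
    q=E_*(.670+u)+F_*(.041+l); return np.array([q[0],q[1],z])
def wc(p):
    p=np.asarray(p); return np.array([p[:2]@E_-.670,p[:2]@F_-.041,p[2]])
E
python3 - <<'E'
from h import *
print(tool(cw(-.25,0,.2),.176-np.pi/2),tool(cw(-.25,0,.055)))
E
```

```text
{'shift': array([-0.0008, -0.0367,  0.0027]), 'yhead': 0.1771, 'roll': -1.5697, 'tcp': array([0.4423, 0.1212, 0.2027])} {'shift': array([-0.0008, -0.0367,  0.1477]), 'yhead': 0.1771, 'tcp': array([0.4423, 0.1212, 0.2027])}
```

>>> {"method": "move_arm", "body": {"series": [[0,-0.01,0,0.14],[0,-0.02,0,0.28],[0,-0.03,0,0.42],[0,-0.037,0,0.56],[0,-0.037,0,0.7],[0,-0.037,0,0.84],[0,-0.037,0,0.98],[0,-0.037,0,1.12],[0,-0.037,0,1.26],[0,-0.037,0,1.4],[0,-0.037,0,1.52],[0,-0.037,0.02,1.572],[0,-0.037,0.05,1.572],[0,-0.037,0.08,1.572],[0,-0.037,0.11,1.572],[0,-0.037,0.135,1.572],[0,-0.037,0.147,1.572],[0,-0.037,0.147,1.572],[0,-0.037,0.147,1.572]], "claw": -1}}

```text
time: 3.8
ee_pos: [0.4066, 0.1144, 0.0564]
eef_rot: [0.996, 0.087, 0.0, -0.0]
ft_force: [0.3, 0.2, -0.0]
width: 0.0005
```

Run:
```python
from h import *
s=read_state();print(tool(cw(-.229,0,.055),.176-np.pi/2), s['joint_positions'].round(2),s['width'],wc(s['ee_pos']).round(4))
p,d=imaging.camera("scene"); cv2.imwrite("pics/c3.png",cv2.resize(p[80:260,140:320,::-1],None,fx=3.3,fy=3.3,interpolation=2))
```

```text
{'shift': array([0.0207, 0.0005, 0.0014]), 'yhead': -1.3959, 'roll': -0.0011, 'tcp': array([0.4066, 0.1144, 0.0564])} [-0.73  0.06  0.36  2.17 -0.03  0.92 -1.75] 0.0005229994062255608 [-0.2496  0.0005  0.0564]
```

View pics/c3.png

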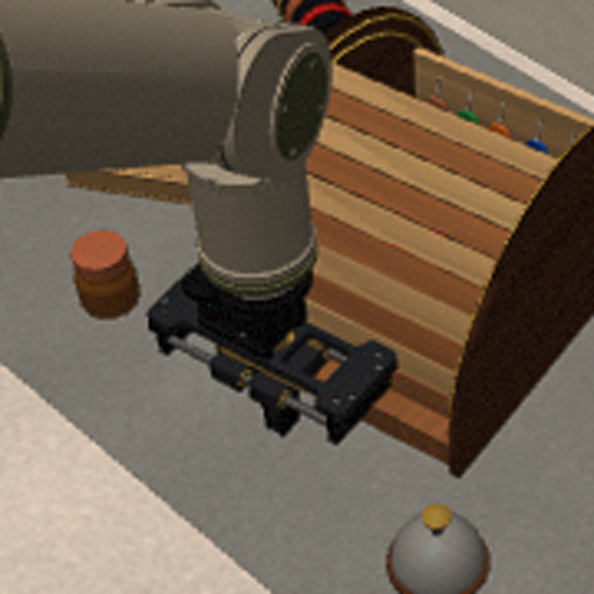

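>>> {"method": "move_arm", "body": {"series": [[0.01,0,0,0],[0.018,0,0,0],[0.022,0,0,0],[0.023,0,0,0],[0.023,0,0,0]]}}

```text
time: 4.35
ee_pos: [0.4247, 0.1176, 0.0548]
eef_rot: [0.996, 0.087, -0.005, 0.001]
ft_force: [-23.1, -3.3, 17.5]
width: 0.0005
```

>>> {"method": "move_arm", "body": {"series": [[0.001,0,-0.006,0],[0.0016,0,-0.011,0],[0.0027,0,-0.017,0],[0.004,0,-0.022,0],[0.004,0,-0.022,0]]}}

```text
time: 4.85
ee_pos: [0.428, 0.1182, 0.0761]
eef_rot: [0.996, 0.088, -0.006, 0.001]
ft_force: [-19.5, -2.1, 1.4]
width: 0.0005
```

Run:
```python
from h import *
s=read_state();print(wc(s['ee_pos']).round(4),s['ft_force'])
p,d=imaging.camera("scene"); cv2.imwrite("pics/c4.png",cv2.resize(p[80:260,140:320,::-1],None,fx=3.3,fy=3.3,interpolation=2))
```

```text
[-0.2279  0.0004  0.0761] [-19.45217362  -2.09975915   1.38146095]
```

View pics/c4.png

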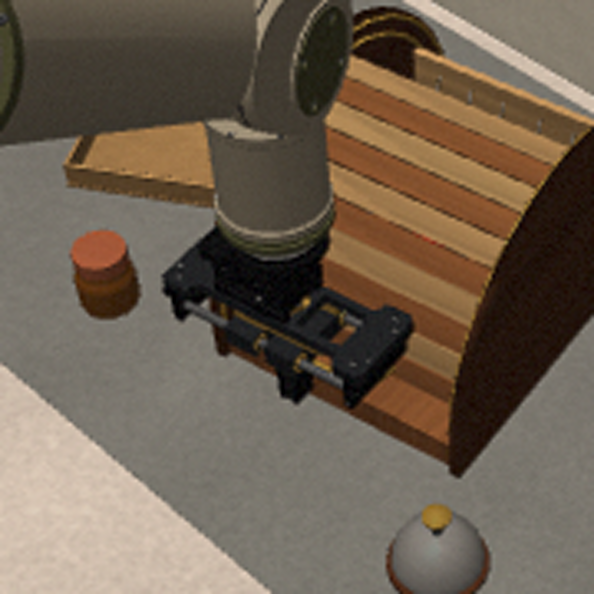

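>>> {"method": "move_arm", "body": {"series": [[0.002,0,-0.007,0],[0.004,0,-0.0145,0],[0.0065,0,-0.022,0],[0.009,0,-0.0287,0],[0.0117,0,-0.036,0],[0.0146,0,-0.0425,0],[0.018,0,-0.0495,0],[0.0215,0,-0.056,0],[0.025,0,-0.0625,0],[0.029,0,-0.0687,0],[0.0335,0,-0.075,0],[0.038,0,-0.081,0]]}}

```text
time: 6.1
ee_pos: [0.4636, 0.1246, 0.1577]
eef_rot: [0.996, 0.088, -0.008, 0.001]
ft_force: [-40.1, -7.5, 25.0]
width: 0.0003
```

Run:
```python
from h import *
s=read_state();print(wc(s['ee_pos']).round(4),s['ft_force'])
p,d=imaging.camera("scene"); cv2.imwrite("pics/c5.png",cv2.resize(p[80:260,140:320,::-1],None,fx=3.3,fy=3.3,interpolation=2))
```

```text
[-0.1917  0.0005  0.1577] [-40.09948918  -7.48017841  24.95118709]
```

View pics/c5.png

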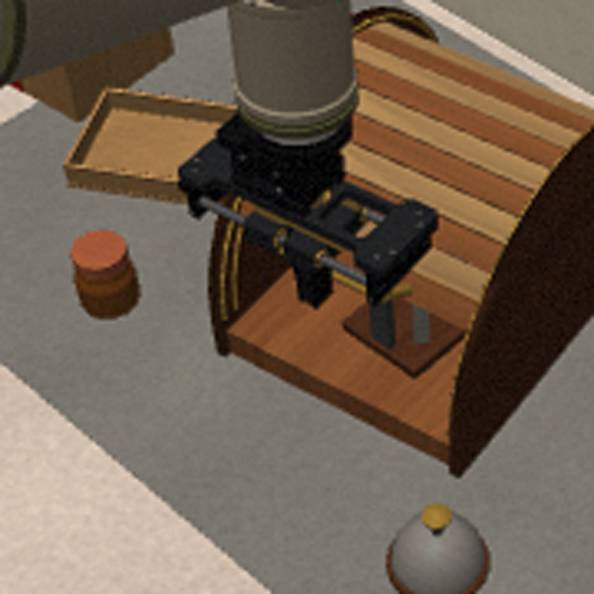

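>>> {"method": "move_arm", "body": {"series": [[-0.001,0,-0.005,0],[0.0054,0,-0.012,0],[0.0105,0,-0.0175,0],[0.0157,0,-0.0226,0],[0.021,0,-0.028,0],[0.0266,0,-0.033,0],[0.0325,0,-0.038,0],[0.038,0,-0.0423,0],[0.0445,0,-0.047,0],[0.0506,0,-0.051,0],[0.057,0,-0.055,0],[0.0635,0,-0.0586,0],[0.07,0,-0.062,0],[0.077,0,-0.0655,0],[0.084,0,-0.0685,0],[0.091,0,-0.0713,0],[0.098,0,-0.074,0],[0.105,0,-0.0762,0],[0.112,0,-0.078,0],[0.119,0,-0.08,0]]}}

```text
time: 8.15
ee_pos: [0.5878, 0.1463, 0.2386]
eef_rot: [0.996, 0.087, -0.0, -0.0]
ft_force: [-0.3, -0.1, 0.2]
width: 0.0007
```

Run:
```python
from h import *
s=read_state();print(wc(s['ee_pos']).round(4),s['ft_force'])
p,d=imaging.camera("scene"); cv2.imwrite("pics/c6.png",cv2.resize(p[80:260,140:320,::-1],None,fx=3.3,fy=3.3,interpolation=2))
```

```text
[-6.570e-02  1.000e-04  2.386e-01] [-0.29084282 -0.11252766  0.19149279]
```

View pics/c6.png

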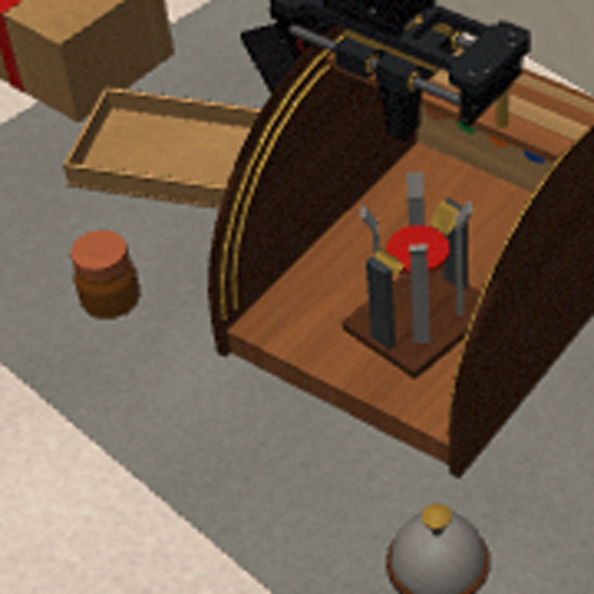

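Run:
```python
from h import *
print(tool((.546,-.186,.12)))
p,d=imaging.camera("top"); cv2.imwrite("pics/c7.png",cv2.resize(p[110:290,150:450,::-1],None,fx=2.6,fy=2.6,interpolation=2))
```

```text
{'shift': array([-0.0998,  0.3199,  0.1187]), 'yhead': -1.3959, 'tcp': array([0.5885, 0.1464, 0.2388])}
```

View pics/c7.png

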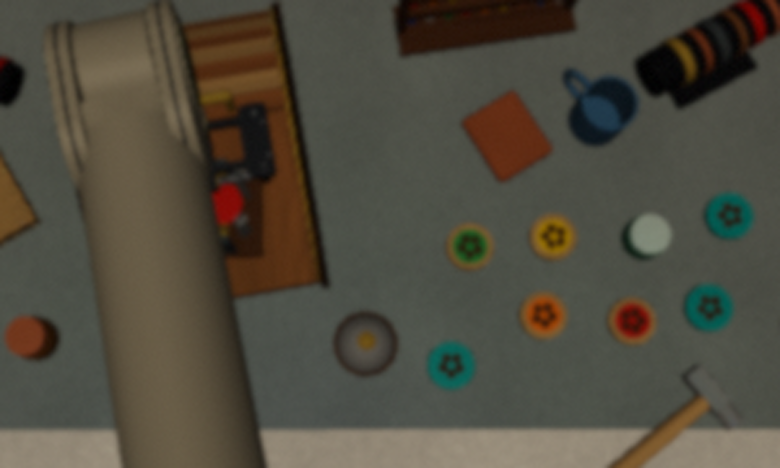

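>>> {"method": "move_arm", "body": {"series": [[-0.01,0,-0.03,0],[-0.02,0.03,-0.05,0],[-0.03,0.06,-0.05,0],[-0.04,0.095,-0.05,0],[-0.05,0.13,-0.05,0],[-0.06,0.165,-0.05,0],[-0.07,0.2,-0.05,0],[-0.08,0.235,-0.04,0],[-0.09,0.265,0.0,0],[-0.1,0.29,0.04,0],[-0.1,0.31,0.08,0],[-0.1,0.32,0.11,0],[-0.1,0.32,0.119,0],[-0.1,0.32,0.119,0],[-0.1,0.32,0.119,0]], "claw": 1}}

```text
time: 9.75
ee_pos: [0.5453, -0.1856, 0.121]
eef_rot: [0.996, 0.088, 0.001, -0.0]
ft_force: [0.2, -0.1, -0.3]
width: 0.0867
```

Run:
```python
from h import *
for n in("scene","top"):
    p,d=imaging.camera(n); np.savez(f"b_{n}.npz",p=p,d=d); cv2.imwrite(f"pics/d_{n}.png",p[:,:,::-1])
    for k,l in pend(n,p).items():
        if k!="teal":
          for e in l: print(n,k,np.round(e[0],1),np.round(e[1],1),np.round(e[2],4))
    hs=cv2.cvtColor(p,cv2.COLOR_RGB2HSV); m=(((hs[...,0]<5)|(hs[...,0]>175))&(hs[...,1]>180)&(hs[...,2]>70)).astype(np.uint8)
    for c in cv2.findContours(m,0,2)[0]:
        if len(c)>7: e=cv2.fitEllipse(c); print(n,"redfol",np.round(e[0],1),np.round(e[1],1),wc(onz(n,e[0],.122)).round(4))
im=cv2.imread("pics/d_top.png")[110:240,160:290]; cv2.imwrite("pics/d1.png",cv2.resize(im,None,fx=4.5,fy=4.5,interpolation=2))
im=cv2.imread("pics/d_scene.png")[70:230,190:360]; cv2.imwrite("pics/d2.png",cv2.resize(im,None,fx=3.6,fy=3.6,interpolation=2))
print(tool((.546,-.186,.12)),read_state()['joint_positions'].round(2))
```

```text
scene red [385.  322.5] [15.8 18.8] [ 0.451  -0.3939  0.013 ]
scene red [266.6 155. ] [14.1 18. ] [0.6606 0.2047 0.013 ]
scene orange [384.6 323.7] [23.4 25.3] [ 0.4477 -0.395   0.013 ]
scene orange [348.8 292.8] [22.3 23.4] [ 0.455  -0.2811  0.013 ]
scene orange [378.4 270.6] [20.3 23.3] [ 0.5577 -0.2967  0.013 ]
scene orange [342.1 249.5] [19.7 21.9] [ 0.5451 -0.1876  0.013 ]
scene orange [170.  159.9] [17.1 21.2] [0.4426 0.4055 0.013 ]
scene yellow [378.8 269.4] [14.1 18.1] [ 0.5614 -0.2955  0.013 ]
scene green [342.4 248.3] [13.1 15.8] [ 0.5485 -0.1857  0.013 ]
scene redfol [385.  322.5] [15.7 18.1] [-0.3528 -0.516   0.122 ]
scene redfol [521.4 237.9] [12.  23.5] [ 0.0313 -0.6986  0.122 ]
scene redfol [410.3 180. ] [4.8 5.3] [ 0.0596 -0.3937  0.122 ]
scene redfol [390.7 156.2] [3.5 4.7] [ 0.1128 -0.3113  0.122 ]
scene redfol [266.3 154.9] [13.6 17.2] [-0.0729 -0.0178  0.122 ]
scene redfol [227.5  62.4] [2.3 6.4] [0.2168 0.336  0.122 ]
top red [ 54.6 259.7] [12.8 13.9] [0.3601 0.7391 0.013 ]
top red [392.9 233. ] [11.4 12. ] [ 0.4494 -0.3934  0.013 ]
top red [234.2 187.7] [17.3 17.9] [0.6046 0.1429 0.013 ]
top orange [ 72.6 259.7] [12.  13.5] [0.3602 0.6787 0.013 ]
top orange [159.4 239. ] [14.7 14.9] [0.4292 0.3916 0.013 ]
top orange [392.9 232.9] [16.  16.5] [ 0.4495 -0.3931  0.013 ]
top yellow [ 56.1 241.5] [11.9 13.3] [0.4208 0.739  0.013 ]
top redfol [ 55.2 259.9] [11.3 12.9] [-0.1995  0.5617  0.122 ]
top redfol [393.2 233. ] [10. 11.] [-0.3001 -0.4763  0.122 ]
top redfol [234.  187.6] [15.4 18.1] [-0.0728 -0.015   0.122 ]
top redfol [ 61. 179.] [ 8.1 43.5] [0.0504 0.5193 0.122 ]
top redfol [146.3 139.6] [ 3.6 15.7] [0.1311 0.237  0.122 ]
top redfol [114.1 126.1] [ 3.8 15.2] [0.1939 0.3334 0.122 ]
top redfol [442.7 120.8] [ 4.8 30.1] [ 0.0251 -0.7103  0.122 ]
{'shift': array([0.0004, 0.0003, 0.0013]), 'yhead': -1.3947, 'tcp': array([ 0.5456, -0.1857,  0.1213])} [-0.25  0.34  0.6   1.75 -0.21  1.12 -0.98]
```

View pics/d1.png

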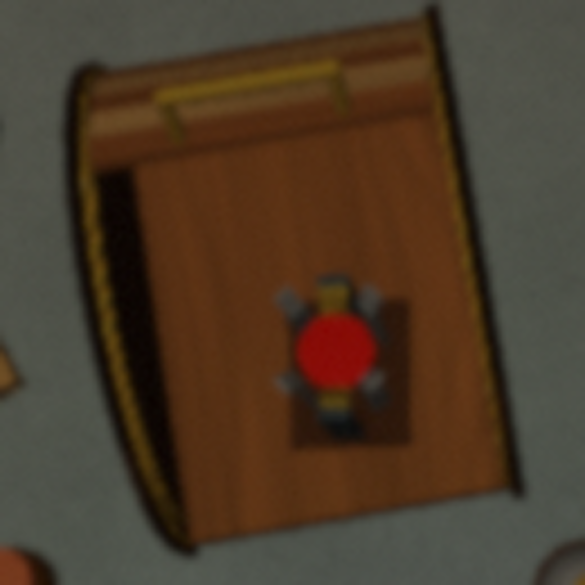

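View pics/d2.png

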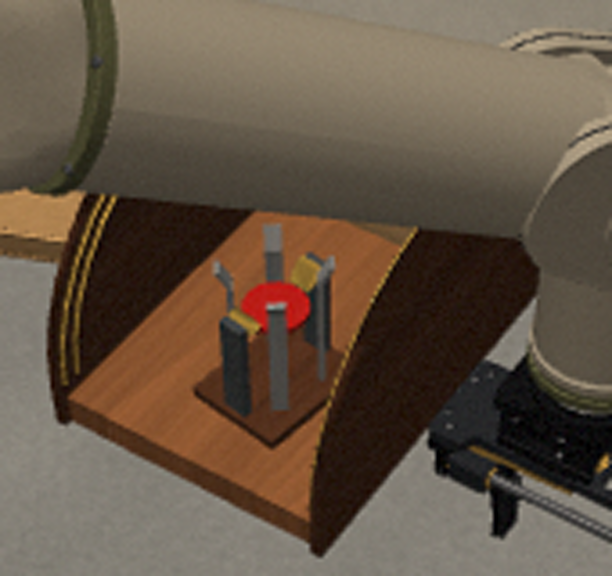

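Run:
```python
from h import *
T=lambda u,v:(160+u/4.5,110+v/4.5); S=lambda u,v:(190+u/3.6,70+v/3.6)
P=np.array([onz("top",T(*q),.165) for q in((288,300),(370,297),(287,383),(370,385))]);print(P.round(4),P.mean(0).round(4))
C=np.array([onz("top",T(*q),.042) for q in((295,447),(410,445),(406,300))]);print("foot top",C.round(4))
D=np.array([onz("scene",S(*q),.042) for q in((195,388),(272,443))]);print("foot sc",D.round(4))
print("fol top",onz("top",(234.1,187.65),.122).round(4),"sc",onz("scene",(266.4,154.95),.122).round(4))
K=np.array([onz("top",T(*q),.13) for q in((332,296),(336,402))]);print("catch",K.round(4))
```

```text
[[0.6087 0.1561 0.165 ]
 [0.6107 0.1006 0.165 ]
 [0.5516 0.1556 0.165 ]
 [0.5502 0.0997 0.165 ]] [0.5803 0.128  0.165 ]
foot top [[0.5257 0.1668 0.042 ]
 [0.5271 0.0819 0.042 ]
 [0.6365 0.086  0.042 ]]
foot sc [[0.5292 0.1663 0.042 ]
 [0.5299 0.0804 0.042 ]]
fol top [0.5831 0.1299 0.122 ] sc [0.5839 0.1271 0.122 ]
catch [[0.6194 0.1306 0.13  ]
 [0.5445 0.1266 0.13  ]]
```

>>> {"method": "move_arm", "body": {"series": [[0,0,0.03,0.075],[0,0,0.06,0.145],[0,0,0.09,0.145],[0,0,0.11,0.145],[0,0,0.117,0.145],[0,0,0.117,0.145],[0,0,0.117,0.145]]}}

```text
time: 10.55
ee_pos: [0.5455, -0.1865, 0.004]
eef_rot: [1.0, 0.015, 0.001, 0.0]
ft_force: [0.6, 0.0, 0.7]
width: 0.0869
```

>>> {"method": "move_arm", "body": {"series": [[0,0,0.001,0],[0,0,0.001,0],[0,0,0.001,0],[0,0,0.001,0],[0,0,0.001,0],[0,0,0.001,0],[0,0,0.001,0],[0,0,0.001,0]], "claw": -1, "newtons": 35}}

```text
time: 11.35
ee_pos: [0.5445, -0.1863, 0.0018]
eef_rot: [1.0, 0.015, 0.0, -0.0]
ft_force: [-1.2, 1.1, 5.7]
width: 0.0613
```

>>> {"method": "move_arm", "body": {"series": [[0,0,-0.02,0],[0,0,-0.05,0],[0,0,-0.09,0],[0,0,-0.13,0],[0,0,-0.17,0],[0,0,-0.21,0],[0,0,-0.25,0],[0,0,-0.27,0],[0,0,-0.27,0],[0,0,-0.27,0]]}}

```text
time: 12.35
ee_pos: [0.5442, -0.1863, 0.2709]
eef_rot: [1.0, 0.015, -0.0, -0.0]
ft_force: [-0.1, 0.1, -0.8]
width: 0.0613
```

Run:
```python
from h import *
print(tool((.5825,.128,.27)),read_state()['width'])
p,d=imaging.camera("scene"); cv2.imwrite("pics/e1.png",cv2.resize(p[60:300,200:440,::-1],None,fx=2.5,fy=2.5,interpolation=2))
```

```text
{'shift': array([ 0.0476, -0.313 ,  0.0009]), 'yhead': -1.541, 'tcp': array([ 0.5442, -0.1863,  0.2709])} 0.06129320973498528
```

View pics/e1.png

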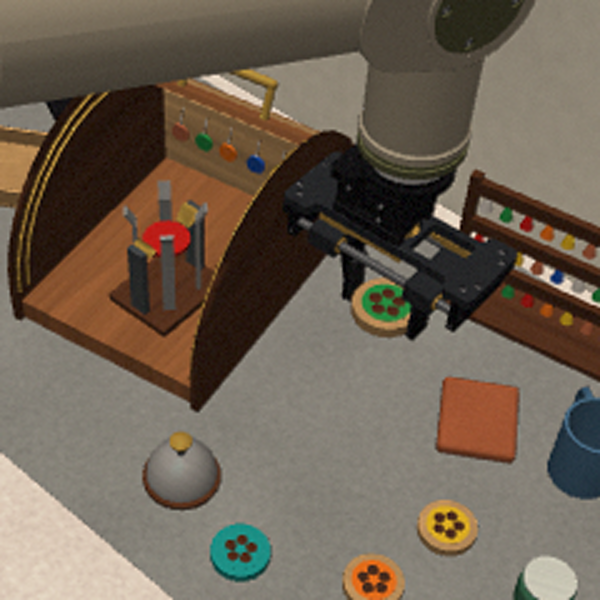

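>>> {"method": "move_arm", "body": {"series": [[0.004,-0.02,0,0],[0.009,-0.06,0,0],[0.016,-0.105,0,0],[0.023,-0.15,0,0],[0.03,-0.195,0,0],[0.037,-0.24,0,0],[0.043,-0.28,0,0],[0.046,-0.3,0,0],[0.0476,-0.31,0,0],[0.0476,-0.313,0,0],[0.0476,-0.313,0,0],[0.0476,-0.313,0,0],[0.0476,-0.313,0,0]]}}

```text
time: 13.7
ee_pos: [0.5827, 0.1264, 0.2717]
eef_rot: [1.0, 0.014, 0.0, -0.0]
ft_force: [-0.4, 0.9, -0.9]
width: 0.061
```

```bash
cat >> h.py <<'E'
HR={"red":((0,6),),"orange":((7,16),),"yellow":((19,29),),"green":((45,75),)}
def face(n,p,col,guess,z,rad=40):
    g=proj(n,(guess[0],guess[1],z)); h=cv2.cvtColor(p,cv2.COLOR_RGB2HSV)
    m=np.zeros(p.shape[:2],np.uint8)
    for a,b in HR[col]: m|=((h[...,0]>=a)&(h[...,0]<=b)&(h[...,1]>110)&(h[...,2]>50)).astype(np.uint8)
    w=np.zeros_like(m); cv2.circle(w,(int(g[0]),int(g[1])),rad,1,-1); m=m*w
    m=cv2.morphologyEx(m,cv2.MORPH_CLOSE,np.ones((7,7)))
    cs=cv2.findContours(m,0,2)[0]; cs=[c for c in cs if len(c)>7]
    if not cs: return None
    c=max(cs,key=cv2.contourArea); e=cv2.fitEllipse(cv2.convexHull(c)); return e,onz(n,e[0],z)
E
python3 - <<'E'
from h import *
s=read_state();print(s['width'],tool((.5825,.128,.27)))
for n in("scene","top"):
    p,d=imaging.camera(n); cv2.imwrite(f"pics/e2_{n}.png",p[:,:,::-1])
    f=face(n,p,"green",s['ee_pos'],s['ee_pos'][2]+.011)
    print(n,f)
a=cv2.imread("pics/e2_scene.png")[40:240,160:400];cv2.imwrite("pics/e2.png",cv2.resize(a,None,fx=3,fy=3,interpolation=2))
E
```

```text
0.060959671450082936 {'shift': array([-0.0002, -0.0016,  0.0017]), 'yhead': -1.5431, 'tcp': array([0.5827, 0.1264, 0.2717])}
scene (((265.0020446777344, 109.78848266601562), (11.405837059020996, 14.710114479064941), 99.32754516601562), array([0.58439519, 0.12710157, 0.28271144]))
top None
```

View pics/e2.png

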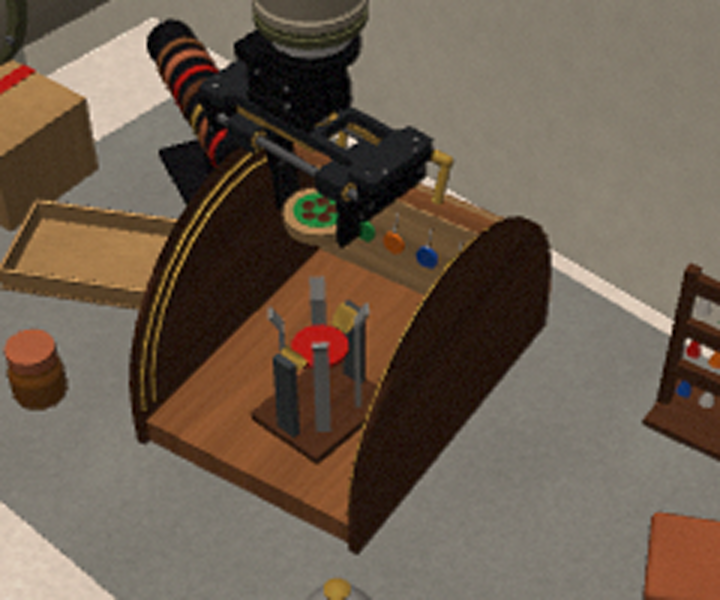

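>>> {"method": "move_arm", "body": {"series": [[-0.001,-0.002,0.02,0],[-0.001,-0.002,0.04,0],[-0.001,-0.002,0.06,0],[-0.001,-0.002,0.08,0],[-0.001,-0.002,0.095,0],[-0.001,-0.002,0.102,0],[-0.001,-0.002,0.102,0],[-0.001,-0.002,0.102,0]]}}

```text
time: 14.6
ee_pos: [0.582, 0.1299, 0.1703]
eef_rot: [1.0, 0.015, 0.0, -0.0]
ft_force: [0.7, 0.1, -0.9]
width: 0.061
```

Run:
```python
from h import *
s=read_state();print(s['width'],s['ft_force'],s['ee_pos'])
for n in("scene","top"):
    p,d=imaging.camera(n); cv2.imwrite(f"pics/e3_{n}.png",p[:,:,::-1])
a=cv2.imread("pics/e3_scene.png")[70:230,190:350];b=cv2.imread("pics/e3_top.png")[110:270,150:310]
cv2.imwrite("pics/e3.png",cv2.resize(np.hstack([a,b]),None,fx=2.5,fy=2.5,interpolation=2))
```

```text
0.0609861571131567 [ 0.73444013  0.13970179 -0.92391628] [0.58201823 0.12988239 0.17032454]
```

View pics/e3.png

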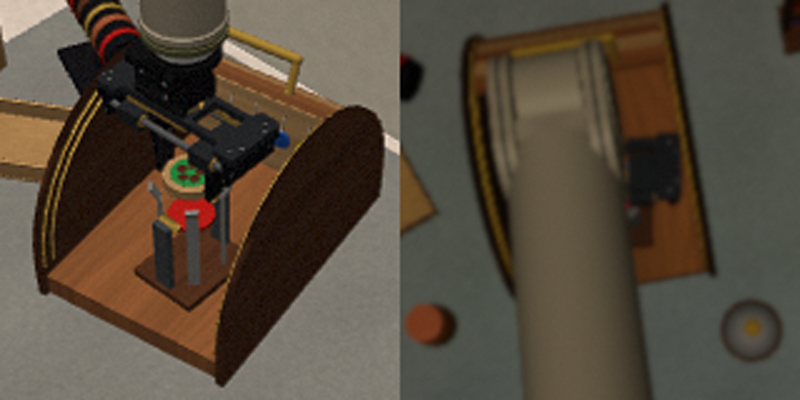

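>>> {"method": "move_arm", "body": {"series": [[0,0.001,0.008,0],[0,0.001,0.016,0],[0,0.001,0.022,0],[0,0.001,0.025,0],[0,0.001,0.025,0],[0,0.001,0.025,0]]}}

```text
time: 15.3
ee_pos: [0.5817, 0.1289, 0.1446]
eef_rot: [1.0, 0.015, 0.0, -0.0]
ft_force: [0.6, -0.0, -0.2]
width: 0.0609
```

Run:
```python
from h import *
s=read_state();print(s['width'],s['ft_force'],s['ee_pos'],s['torque'])
p,d=imaging.camera("scene");cv2.imwrite("pics/e4.png",cv2.resize(p[100:200,200:320,::-1],None,fx=5,fy=5,interpolation=2))
```

```text
0.060931906746695394 [ 0.61369525 -0.01376739 -0.20489654] [0.58167592 0.12890991 0.14460146] [-0.07016587  0.21859578 -0.02200525]
```

View pics/e4.png

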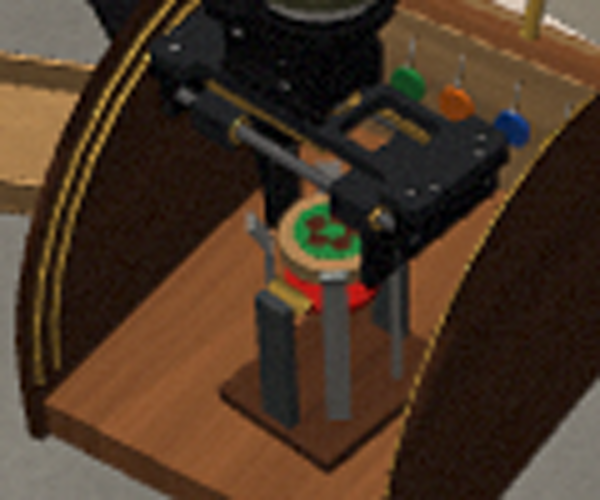

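>>> {"method": "move_arm", "body": {"series": [[0,0,0.006,0],[0,0,0.012,0],[0,0,0.018,0],[0,0,0.022,0],[0,0,0.022,0]]}}

```text
time: 15.85
ee_pos: [0.5813, 0.1289, 0.1218]
eef_rot: [1.0, 0.015, -0.0, 0.0]
ft_force: [-0.8, 0.3, 0.7]
width: 0.0608
```

>>> {"method": "move_arm", "body": {"series": [[0,0,0.004,0],[0,0,0.008,0],[0,0,0.012,0],[0,0,0.013,0],[0,0,0.013,0]]}}

```text
time: 16.35
ee_pos: [0.5817, 0.1289, 0.1094]
eef_rot: [1.0, 0.015, 0.0, -0.0]
ft_force: [0.9, -0.4, 2.7]
width: 0.061
```

Run:
```python
from h import *
s=read_state();print(s['width'],s['ft_force'],s['ee_pos'],s['torque'])
p,d=imaging.camera("scene");cv2.imwrite("pics/e5.png",cv2.resize(p[100:200,200:320,::-1],None,fx=5,fy=5,interpolation=2))
```

```text
0.06096891880050353 [ 0.85976239 -0.39897556  2.69917689] [0.58165043 0.12890108 0.10937598] [-0.03608169  0.09615543 -0.02011634]
```

View pics/e5.png

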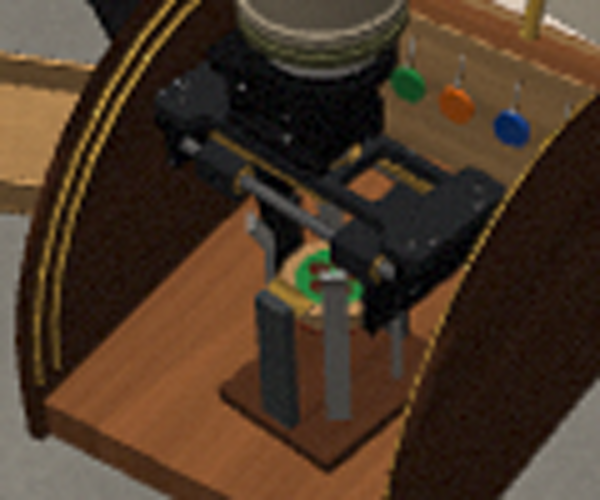

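>>> {"method": "move_arm", "body": {"series": [[0,0,0.003,0],[0,0,0.005,0],[0,0,0.005,0]]}}

```text
time: 16.7
ee_pos: [0.5817, 0.1289, 0.1043]
eef_rot: [1.0, 0.015, 0.0, -0.0]
ft_force: [0.4, 0.5, 2.6]
width: 0.0612
```

>>> {"method": "move_arm", "body": {"series": [[0,0,0,0],[0,0,0,0],[0,0,0,0],[0,0,0,0]], "claw": 0.7}}

```text
time: 17.1
ee_pos: [0.5814, 0.1288, 0.1044]
eef_rot: [1.0, 0.015, -0.0, 0.0]
ft_force: [-0.2, 0.1, -0.5]
width: 0.0734
```

Run:
```python
from h import *
s=read_state();print(s['width'],s['ft_force'],s['ee_pos'],s['torque'])
p,d=imaging.camera("scene");cv2.imwrite("pics/e6.png",cv2.resize(p[100:200,200:320,::-1],None,fx=5,fy=5,interpolation=2))
```

```text
0.07342623532320415 [-0.2413906   0.06594584 -0.50097469] [0.58141181 0.12882006 0.10436496] [-0.08211576  0.2121931  -0.00117315]
```

View pics/e6.png

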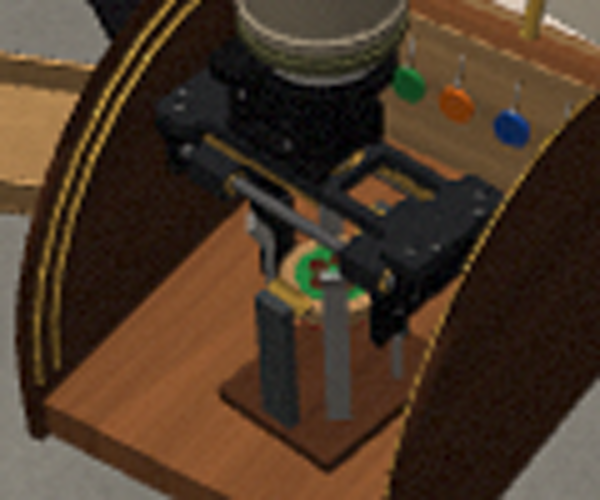

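>>> {"method": "move_arm", "body": {"series": [[0,0,-0.02,0],[0,0,-0.05,0],[0,0,-0.09,0],[0,0,-0.13,0],[0,0,-0.165,0],[0,0,-0.165,0]]}}

```text
time: 17.75
ee_pos: [0.5836, 0.129, 0.2748]
eef_rot: [1.0, 0.015, 0.004, -0.001]
ft_force: [-0.3, -0.5, 0.6]
width: 0.0741
```

Run:
```python
from h import *
s=read_state();print(s['width'],s['ft_force'],s['ee_pos'])
p,d=imaging.camera("scene");cv2.imwrite("pics/e7.png",cv2.resize(p[100:200,200:320,::-1],None,fx=5,fy=5,interpolation=2))
X=cloud("scene",d)
g=proj("scene",(.583,.1285,.123)).astype(int); f=face("scene",p,"green",(.583,.1285),.123,25); print(g,f)
w=X[g[1]-2:g[1]+3,g[0]-2:g[0]+3].reshape(-1,3); print(np.nanmedian(w,0))
```

```text
0.07414605670520005 [-0.28958091 -0.52588517  0.62825979] [0.58360132 0.1290378  0.27483793]
[265 154] (((266.49169921875, 154.1498260498047), (11.270665168762207, 15.439377784729004), 89.935546875), array([0.58565103, 0.12837713, 0.123     ]))
[0.5716468  0.12813312 0.12611506]
```

View pics/e7.png

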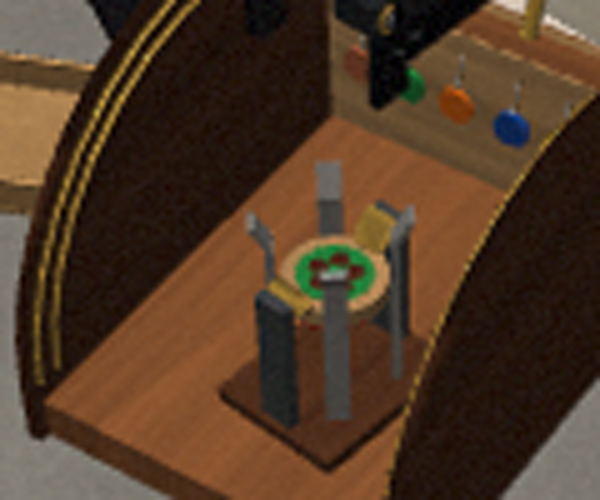

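Run:
```python
from h import *
print(tool((.4565,-.2795,.12)),tool((.559,-.2955,.12)))
```

```text
{'shift': array([-0.1389,  0.4048,  0.1507]), 'yhead': -1.5411, 'tcp': array([0.5827, 0.129 , 0.2719])} {'shift': array([-0.0369,  0.4238,  0.1511]), 'yhead': -1.5411, 'tcp': array([0.5827, 0.129 , 0.2719])}
```

>>> {"method": "move_arm", "body": {"series": [[-0.002,0.02,0,0],[-0.005,0.06,0,0],[-0.009,0.105,0,0],[-0.013,0.15,0,0],[-0.017,0.195,0,0],[-0.021,0.24,0.01,0],[-0.025,0.285,0.03,0],[-0.029,0.325,0.06,0],[-0.033,0.365,0.09,0],[-0.036,0.4,0.12,0],[-0.037,0.42,0.145,0],[-0.037,0.424,0.151,0],[-0.037,0.424,0.151,0],[-0.037,0.424,0.151,0]], "claw": 1}}

```text
time: 19.2
ee_pos: [0.558, -0.2948, 0.119]
eef_rot: [1.0, 0.016, 0.0, -0.0]
ft_force: [0.0, 0.4, 0.9]
width: 0.0868
```

Run:
```python
from h import *
s=read_state()
for n in("scene","top"):
    p,d=imaging.camera(n);cv2.imwrite(f"pics/f1_{n}.png",p[:,:,::-1])
    for c,g in dict(red=(.45,-.394),orange=(.456,-.28),yellow=(.559,-.296)).items():
        f=face(n,p,c,g,.013,14); print(n,c,f and (np.round(f[0][1],1),f[1].round(4)))
    f=face(n,p,"green",(.583,.1285),.123,14); print(n,"disp",f and (np.round(f[0][1],1),f[1].round(4)))
print(tool((.559,-.2955,.004)))
b=cv2.imread("pics/f1_top.png")[110:270,170:450]
cv2.imwrite("pics/f1.png",cv2.resize(b,None,fx=2.8,fy=2.8,interpolation=2))
```

```text
scene red (array([16.3, 19.2]), array([ 0.4509, -0.3938,  0.013 ]))
scene orange (array([22.7, 24.3]), array([ 0.455 , -0.2809,  0.013 ]))
scene yellow (array([14.8, 18.2]), array([ 0.5616, -0.2953,  0.013 ]))
scene disp (array([11.3, 15.4]), array([0.5857, 0.1284, 0.123 ]))
top red (array([ 8.7, 12.3]), array([ 0.4467, -0.3973,  0.013 ]))
top orange None
top yellow None
top disp (array([12.6, 13.1]), array([0.5841, 0.1286, 0.123 ]))
{'shift': array([0.0004, 0.0008, 0.1157]), 'yhead': -1.5389, 'tcp': array([ 0.5584, -0.2948,  0.1197])}
```

View pics/f1.png

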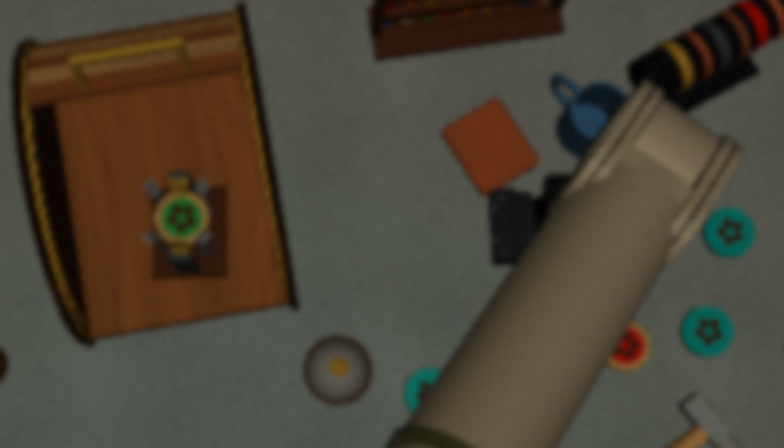

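>>> {"method": "move_arm", "body": {"series": [[0.002,0.001,0.03,0],[0.002,0.001,0.06,0],[0.002,0.001,0.09,0],[0.002,0.001,0.108,0],[0.002,0.001,0.116,0],[0.002,0.001,0.116,0],[0.002,0.001,0.116,0]]}}

```text
time: 20.0
ee_pos: [0.5602, -0.2973, 0.0039]
eef_rot: [1.0, 0.015, 0.001, 0.0]
ft_force: [-0.1, -0.5, -1.0]
width: 0.0871
```

>>> {"method": "move_arm", "body": {"series": [[0,0,0,0],[0,0,0,0],[0,0,0,0],[0,0,0,0],[0,0,0,0],[0,0,0,0],[0,0,0,0]], "claw": -1, "newtons": 35}}

```text
time: 20.7
ee_pos: [0.5594, -0.297, 0.0027]
eef_rot: [1.0, 0.015, 0.0, -0.0]
ft_force: [-0.9, 1.5, 4.4]
width: 0.0609
```

>>> {"method": "move_arm", "body": {"series": [[0,0,-0.02,0],[0,0,-0.05,0],[0,0,-0.09,0],[0,0,-0.13,0],[0,0,-0.17,0],[0,0,-0.21,0],[0,0,-0.25,0],[0,0,-0.268,0],[0,0,-0.268,0],[0,0,-0.268,0]]}}

```text
time: 21.7
ee_pos: [0.5591, -0.2969, 0.2697]
eef_rot: [1.0, 0.015, -0.0, -0.0]
ft_force: [1.3, 0.3, -0.7]
width: 0.0608
```

Run:
```python
from h import *
s=read_state();print(s['width'],tool((.5825,.1285,.272)))
p,d=imaging.camera("scene");cv2.imwrite("pics/f2.png",cv2.resize(p[60:300,300:540,::-1],None,fx=2.4,fy=2.4,interpolation=2))
```

```text
0.060794439259621184 {'shift': array([ 0.036 , -0.4245, -0.0021]), 'yhead': -1.541, 'tcp': array([ 0.5591, -0.2969,  0.2697])}
```

View pics/f2.png

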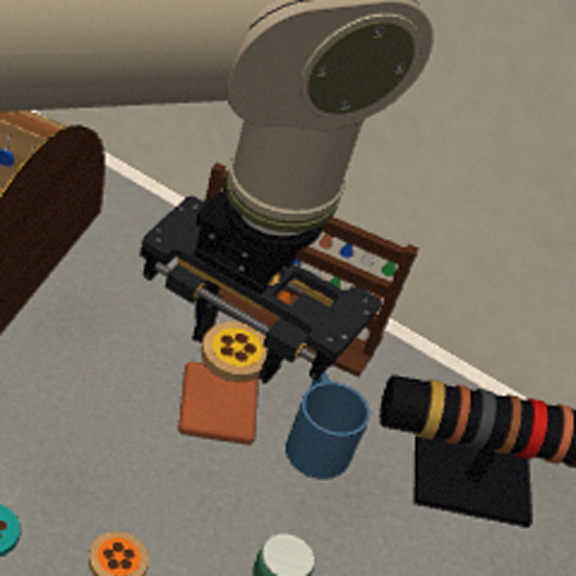

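>>> {"method": "move_arm", "body": {"series": [[0.002,-0.02,0,0],[0.005,-0.06,0,0],[0.009,-0.105,0,0],[0.013,-0.15,0,0],[0.017,-0.195,0,0],[0.021,-0.24,0,0],[0.025,-0.285,0,0],[0.029,-0.325,0,0],[0.033,-0.365,0,0],[0.036,-0.4,0,0],[0.037,-0.42,0,0],[0.037,-0.4245,0,0],[0.037,-0.4245,0,0],[0.037,-0.4245,0,0],[0.037,-0.4245,0.02,0],[0.037,-0.4245,0.05,0],[0.037,-0.4245,0.07,0],[0.037,-0.4245,0.08,0],[0.037,-0.4245,0.08,0],[0.037,-0.4245,0.08,0]]}}

```text
time: 23.75
ee_pos: [0.5841, 0.1278, 0.1915]
eef_rot: [1.0, 0.014, 0.001, -0.0]
ft_force: [0.6, -0.6, -0.2]
width: 0.0612
```

Run:
```python
from h import *
s=read_state();print(s['width'],s['ft_force'],tool((.5835,.1285,.15)))
p,d=imaging.camera("scene");cv2.imwrite("pics/f3.png",cv2.resize(p[90:200,200:320,::-1],None,fx=4.5,fy=4.5,interpolation=2))
```

```text
0.0611616197056733 [ 0.59793989 -0.64912144 -0.18957593] {'shift': array([-0.0007, -0.0007,  0.0415]), 'yhead': -1.542, 'tcp': array([0.5841, 0.1278, 0.1915])}
```

View pics/f3.png

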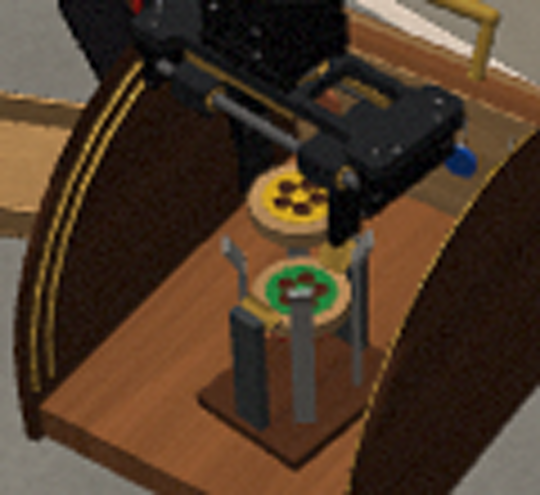

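>>> {"method": "move_arm", "body": {"series": [[0,-0.001,0.015,0],[0,-0.001,0.03,0],[0,-0.001,0.038,0],[0,-0.001,0.044,0],[0,-0.001,0.05,0],[0,-0.001,0.056,0],[0,-0.001,0.062,0],[0,-0.001,0.068,0],[0,-0.001,0.074,0],[0,-0.001,0.08,0],[0,-0.001,0.086,0],[0,-0.001,0.086,0],[0,-0.001,0.086,0]]}}

```text
time: 25.1
ee_pos: [0.5832, 0.1294, 0.1043]
eef_rot: [1.0, 0.015, -0.001, 0.0]
ft_force: [-1.2, -0.1, 3.3]
width: 0.0609
```

Run:
```python
from h import *
s=read_state();print(s['width'],s['ft_force'],tool((.5835,.1285,.15)))
p,d=imaging.camera("scene");cv2.imwrite("pics/f4.png",cv2.resize(p[100:200,200:320,::-1],None,fx=5,fy=5,interpolation=2))
```

```text
0.060866136224158686 [-1.18623832 -0.08593025  3.26275327] {'shift': array([ 0.0003,  0.0009, -0.0457]), 'yhead': -1.541, 'tcp': array([0.5832, 0.1294, 0.1043])}
```

View pics/f4.png

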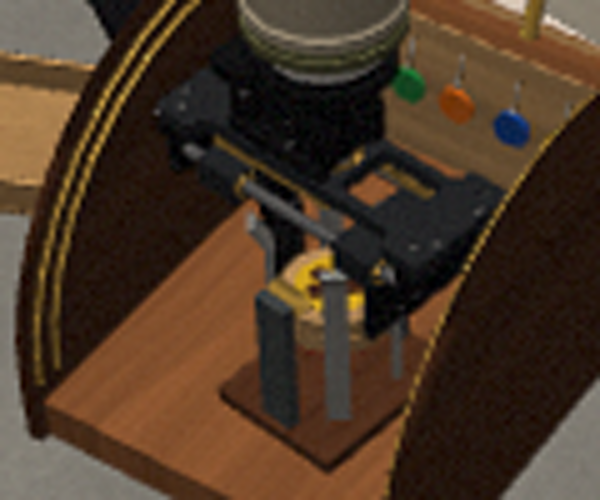

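>>> {"method": "move_arm", "body": {"series": [[0,0,0,0],[0,0,0,0],[0,0,0,0],[0,0,0,0]], "claw": 0.7}}

```text
time: 25.55
ee_pos: [0.5835, 0.1294, 0.1044]
eef_rot: [1.0, 0.015, -0.0, 0.0]
ft_force: [0.4, -0.2, -0.4]
width: 0.0732
```

>>> {"method": "move_arm", "body": {"series": [[0,0,-0.02,0],[0,0,-0.05,0],[0,0,-0.09,0],[0,0,-0.13,0],[0,0,-0.168,0],[0,0,-0.168,0]]}}

```text
time: 26.15
ee_pos: [0.5857, 0.1296, 0.2781]
eef_rot: [1.0, 0.015, 0.004, -0.001]
ft_force: [-0.2, 0.2, 0.6]
width: 0.074
```

Run:
```python
from h import *
s=read_state();print(s['width'],s['ft_force'],tool((.4565,-.28,.12)),tool((.4495,-.3935,.12)))
p,d=imaging.camera("scene");cv2.imwrite("pics/f5.png",cv2.resize(p[100:200,200:320,::-1],None,fx=5,fy=5,interpolation=2))
for c,g in dict(red=(.45,-.394),orange=(.456,-.28)).items():
    f=face("scene",p,c,g,.013,14); print(c,f and (np.round(f[0][1],1),f[1].round(4)))
f=face("scene",p,"yellow",(.584,.1285),.123,14);print(f)
```

```text
0.07403516034009408 [-0.15858789  0.15985043  0.57982778] {'shift': array([-0.1424,  0.406 ,  0.1559]), 'yhead': -1.5413, 'tcp': array([0.5857, 0.1296, 0.2781])} {'shift': array([-0.1528,  0.5193,  0.1555]), 'yhead': -1.5413, 'tcp': array([0.5857, 0.1296, 0.2781])}
red (array([16.3, 19.2]), array([ 0.451 , -0.3938,  0.013 ]))
orange (array([22.8, 24.4]), array([ 0.455 , -0.2811,  0.013 ]))
(((266.24407958984375, 152.9200897216797), (14.77672290802002, 26.919734954833984), 53.81117630004883), array([0.58865166, 0.13226978, 0.123     ]))
```

View pics/f5.png

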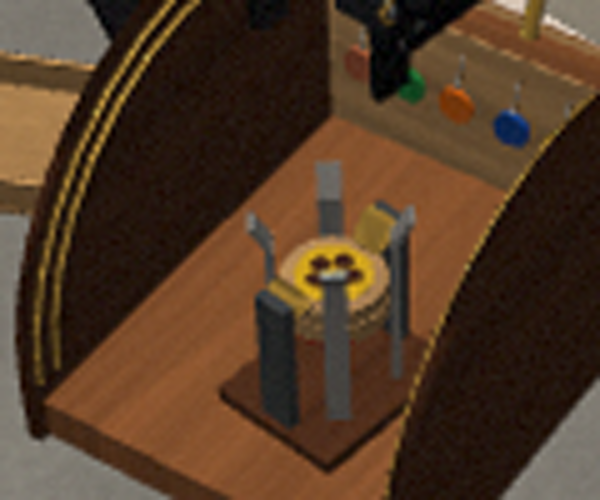

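>>> {"method": "move_arm", "body": {"series": [[-0.005,0.02,0,0],[-0.018,0.06,0,0],[-0.033,0.1,0,0],[-0.049,0.145,0,0],[-0.065,0.19,0,0],[-0.081,0.235,0.01,0],[-0.097,0.28,0.03,0],[-0.111,0.32,0.06,0],[-0.125,0.36,0.09,0],[-0.137,0.39,0.12,0],[-0.14,0.404,0.145,0],[-0.14,0.406,0.151,0],[-0.14,0.406,0.151,0],[-0.14,0.406,0.151,0],[-0.14,0.406,0.151,0]], "claw": 1}}

```text
time: 27.7
ee_pos: [0.4568, -0.2797, 0.1226]
eef_rot: [1.0, 0.016, 0.001, -0.0]
ft_force: [-0.1, 0.8, -0.4]
width: 0.087
```

Run:
```python
from h import *
s=read_state()
for n in("scene","top"):
    p,d=imaging.camera(n);cv2.imwrite(f"pics/g1_{n}.png",p[:,:,::-1])
    for c,g in dict(red=(.45,-.394),orange=(.456,-.28)).items():
        f=face(n,p,c,g,.013,14); print(n,c,f and (np.round(f[0][1],1),f[1].round(4)))
    f=face(n,p,"yellow",(.583,.1285),.123,10); print(n,"disp",f and (np.round(f[0][1],1),f[1].round(4)))
print(tool((.4565,-.2797,.004)))
```

```text
scene red (array([16.3, 19.2]), array([ 0.451 , -0.3938,  0.013 ]))
scene orange (array([22.6, 24.4]), array([ 0.4549, -0.281 ,  0.013 ]))
scene disp None
top red None
top orange None
top disp (array([15.7, 19.5]), array([0.5845, 0.1285, 0.123 ]))
{'shift': array([-0.0004, -0.0002,  0.1184]), 'yhead': -1.5394, 'tcp': array([ 0.4567, -0.2799,  0.1224])}
```

View pics/g1_scene.png

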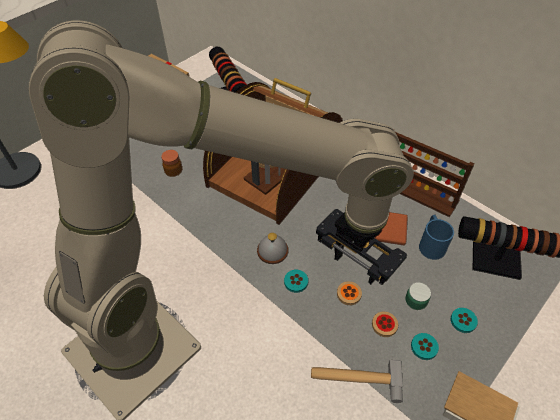

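>>> {"method": "move_arm", "body": {"series": [[0,0,0.03,0],[0,0,0.06,0],[0,0,0.09,0],[0,0,0.11,0],[0,0,0.118,0],[0,0,0.118,0],[0,0,0.118,0]]}}

```text
time: 28.5
ee_pos: [0.4565, -0.2808, 0.0046]
eef_rot: [1.0, 0.015, 0.001, 0.0]
ft_force: [0.7, 0.3, -0.2]
width: 0.0866
```

>>> {"method": "move_arm", "body": {"series": [[0,0,0,0],[0,0,0,0],[0,0,0,0],[0,0,0,0],[0,0,0,0],[0,0,0,0],[0,0,0,0]], "claw": -1}}

```text
time: 29.2
ee_pos: [0.4559, -0.2805, 0.0037]
eef_rot: [1.0, 0.015, 0.0, -0.0]
ft_force: [-0.6, 1.4, 6.2]
width: 0.0612
```

>>> {"method": "move_arm", "body": {"series": [[0,0,-0.02,0],[0,0,-0.05,0],[0,0,-0.09,0],[0,0,-0.13,0],[0,0,-0.17,0],[0,0,-0.21,0],[0,0,-0.25,0],[0,0,-0.268,0],[0,0,-0.268,0],[0,0,-0.268,0]]}}

```text
time: 30.2
ee_pos: [0.4556, -0.2804, 0.2708]
eef_rot: [1.0, 0.015, -0.0, -0.0]
ft_force: [0.5, 0.5, -1.9]
width: 0.0609
```

Run:
```python
from h import *
s=read_state();print(s['width'],tool((.5838,.1285,.272)))
p,d=imaging.camera("scene");cv2.imwrite("pics/g2.png",cv2.resize(p[120:340,260:480,::-1],None,fx=2.4,fy=2.4,interpolation=2))
```

```text
0.06090964763976068 {'shift': array([ 0.1404, -0.4049, -0.001 ]), 'yhead': -1.541, 'tcp': array([ 0.4556, -0.2804,  0.2708])}
```

View pics/g2.png

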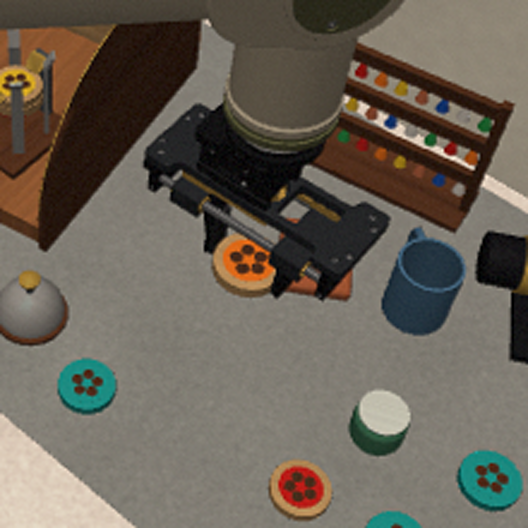

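>>> {"method": "move_arm", "body": {"series": [[0.006,-0.02,0,0],[0.02,-0.06,0,0],[0.035,-0.1,0,0],[0.051,-0.145,0,0],[0.067,-0.19,0,0],[0.083,-0.235,0,0],[0.099,-0.28,0,0],[0.113,-0.32,0,0],[0.127,-0.36,0,0],[0.137,-0.39,0,0],[0.14,-0.402,0,0],[0.14,-0.405,0,0],[0.14,-0.405,0,0],[0.14,-0.405,0.02,0],[0.14,-0.405,0.05,0],[0.14,-0.405,0.07,0],[0.14,-0.405,0.08,0],[0.14,-0.405,0.08,0],[0.14,-0.405,0.08,0]]}}

```text
time: 32.15
ee_pos: [0.5841, 0.1277, 0.1926]
eef_rot: [1.0, 0.014, 0.001, -0.0]
ft_force: [0.5, 0.9, -0.4]
width: 0.061
```

Run:
```python
from h import *
s=read_state();print(s['width'],s['ft_force'],tool((.5835,.1288,.105)))
p,d=imaging.camera("scene");cv2.imwrite("pics/g3.png",cv2.resize(p[90:200,200:320,::-1],None,fx=4.5,fy=4.5,interpolation=2))
```

```text
0.06103732391641751 [ 0.52638689  0.91423661 -0.40106351] {'shift': array([-0.0006, -0.0011,  0.0876]), 'yhead': -1.5421, 'tcp': array([0.5841, 0.1277, 0.1926])}
```

View pics/g3.png

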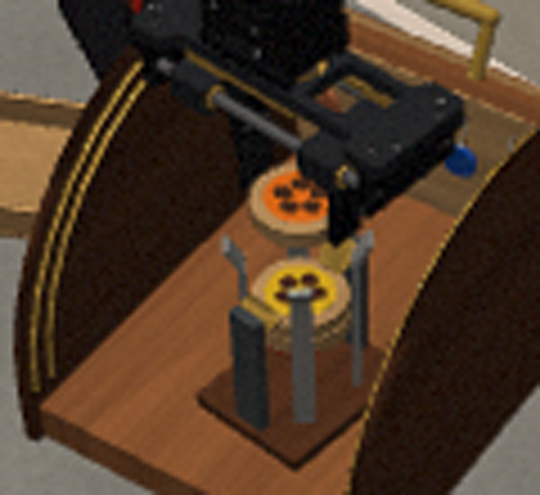

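Same state as for the yellow disc; I insert it the same way.

>>> {"method": "move_arm", "body": {"series": [[0,-0.001,0.015,0],[0,-0.001,0.03,0],[0,-0.001,0.038,0],[0,-0.001,0.044,0],[0,-0.001,0.05,0],[0,-0.001,0.056,0],[0,-0.001,0.062,0],[0,-0.001,0.068,0],[0,-0.001,0.074,0],[0,-0.001,0.08,0],[0,-0.001,0.087,0],[0,-0.001,0.089,0],[0,-0.001,0.089,0]]}}

```text
time: 33.5
ee_pos: [0.5833, 0.1294, 0.1021]
eef_rot: [1.0, 0.015, -0.0, 0.0]
ft_force: [0.6, 1.1, 4.6]
width: 0.0612
```

>>> {"method": "move_arm", "body": {"series": [[0,0,0,0],[0,0,0,0],[0,0,0,0],[0,0,0,0]], "claw": 0.7}}

```text
time: 33.9
ee_pos: [0.5834, 0.1294, 0.1024]
eef_rot: [1.0, 0.015, -0.0, 0.0]
ft_force: [0.3, -0.8, 0.2]
width: 0.0728
```

>>> {"method": "move_arm", "body": {"series": [[0,0,-0.02,0],[0,0,-0.05,0],[0,0,-0.09,0],[0,0,-0.13,0],[0,0,-0.168,0],[0,0,-0.168,0],[0,0,-0.168,0]]}}

```text
time: 34.6
ee_pos: [0.5838, 0.1295, 0.271]
eef_rot: [1.0, 0.015, 0.001, -0.0]
ft_force: [-0.2, 0.0, -0.9]
width: 0.0739
```

Run:
```python
from h import *
s=read_state();print(s['width'],s['ft_force'],tool((.4495,-.3935,.12)))
p,d=imaging.camera("scene");cv2.imwrite("pics/g5.png",cv2.resize(p[100:200,200:320,::-1],None,fx=5,fy=5,interpolation=2))
for c,g in dict(red=(.45,-.394)).items():
    f=face("scene",p,c,g,.013,14); print(c,f and (np.round(f[0][1],1),f[1].round(4)))
```

```text
0.07393782594248831 [-0.23002193  0.0121955  -0.85500351] {'shift': array([-0.15  ,  0.5189,  0.1505]), 'yhead': -1.541, 'tcp': array([0.5838, 0.1295, 0.271 ])}
red (array([16.3, 19.2]), array([ 0.451 , -0.3938,  0.013 ]))
```

View pics/g5.png

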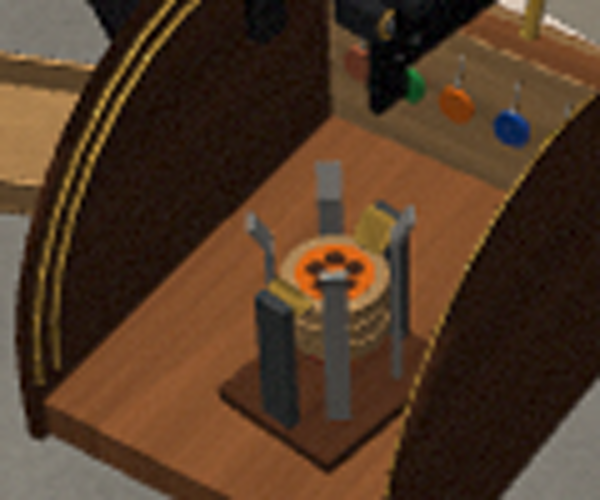

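>>> {"method": "move_arm", "body": {"series": [[-0.005,0.02,0,0],[-0.016,0.06,0,0],[-0.029,0.1,0,0],[-0.042,0.145,0,0],[-0.055,0.19,0,0],[-0.068,0.235,0,0],[-0.081,0.28,0,0],[-0.094,0.325,0.01,0],[-0.107,0.37,0.03,0],[-0.12,0.41,0.06,0],[-0.131,0.45,0.09,0],[-0.142,0.49,0.12,0],[-0.149,0.512,0.14,0],[-0.15,0.519,0.15,0],[-0.15,0.519,0.15,0],[-0.15,0.519,0.15,0],[-0.15,0.519,0.15,0]], "claw": 1}}

```text
time: 36.35
ee_pos: [0.4503, -0.3927, 0.1214]
eef_rot: [1.0, 0.016, 0.001, -0.0]
ft_force: [0.7, 0.6, -0.2]
width: 0.0872
```

Run:
```python
from h import *
s=read_state()
for n in("scene","top"):
    p,d=imaging.camera(n);cv2.imwrite(f"pics/h1_{n}.png",p[:,:,::-1])
    f=face(n,p,"red",(.45,-.394),.013,14); print(n,f and (np.round(f[0][1],1),f[1].round(4)))
print(tool((.4495,-.3935,.0045)))
```

```text
scene (array([16.3, 19.2]), array([ 0.451 , -0.3938,  0.013 ]))
top None
{'shift': array([-0.001 ,  0.0006,  0.1169]), 'yhead': -1.539, 'tcp': array([ 0.4502, -0.3929,  0.1214])}
```

View pics/h1_scene.png

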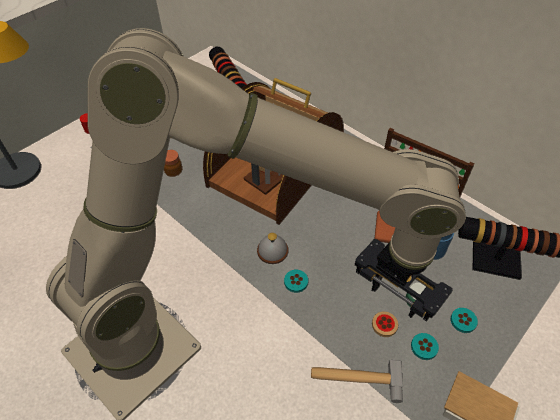

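>>> {"method": "move_arm", "body": {"series": [[0,0,0.03,0],[0,0,0.06,0],[0,0,0.09,0],[0,0,0.109,0],[0,0,0.117,0],[0,0,0.117,0],[0,0,0.117,0]]}}

```text
time: 37.15
ee_pos: [0.4499, -0.3941, 0.0047]
eef_rot: [1.0, 0.015, 0.001, 0.0]
ft_force: [-0.1, 0.1, 1.8]
width: 0.0871
```

>>> {"method": "move_arm", "body": {"series": [[0,0,0,0],[0,0,0,0],[0,0,0,0],[0,0,0,0],[0,0,0,0],[0,0,0,0],[0,0,0,0]], "claw": -1}}

```text
time: 37.85
ee_pos: [0.4492, -0.3939, 0.0037]
eef_rot: [1.0, 0.015, 0.0, -0.0]
ft_force: [0.1, 0.9, 4.5]
width: 0.0609
```

>>> {"method": "move_arm", "body": {"series": [[0,0,-0.02,0],[0,0,-0.05,0],[0,0,-0.09,0],[0,0,-0.13,0],[0,0,-0.17,0],[0,0,-0.21,0],[0,0,-0.25,0],[0,0,-0.268,0],[0,0,-0.268,0],[0,0,-0.268,0]]}}

```text
time: 38.85
ee_pos: [0.449, -0.3936, 0.2708]
eef_rot: [1.0, 0.015, -0.0, -0.0]
ft_force: [-1.0, -0.2, -1.2]
width: 0.0611
```

Run:
```python
from h import *
s=read_state();print(s['width'],tool((.5835,.1285,.272)))
p,d=imaging.camera("scene");cv2.imwrite("pics/h2.png",cv2.resize(p[120:340,280:500,::-1],None,fx=2.4,fy=2.4,interpolation=2))
```

```text
0.06109079159233865 {'shift': array([ 0.15  , -0.5179, -0.001 ]), 'yhead': -1.5409, 'tcp': array([ 0.449 , -0.3936,  0.2708])}
```

View pics/h2.png

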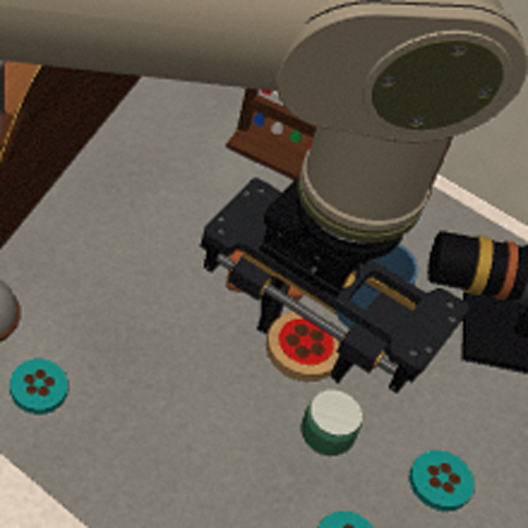

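>>> {"method": "move_arm", "body": {"series": [[0.006,-0.02,0,0],[0.017,-0.06,0,0],[0.03,-0.105,0,0],[0.043,-0.15,0,0],[0.056,-0.195,0,0],[0.069,-0.24,0,0],[0.082,-0.285,0,0],[0.095,-0.33,0,0],[0.108,-0.375,0,0],[0.121,-0.42,0,0],[0.134,-0.46,0,0],[0.144,-0.495,0,0],[0.149,-0.514,0,0],[0.15,-0.518,0,0],[0.15,-0.518,0,0],[0.15,-0.518,0,0],[0.15,-0.518,0.03,0],[0.15,-0.518,0.06,0],[0.15,-0.518,0.08,0],[0.15,-0.518,0.08,0]]}}

```text
time: 40.9
ee_pos: [0.5821, 0.1262, 0.1892]
eef_rot: [1.0, 0.014, -0.002, 0.001]
ft_force: [0.2, 0.0, 0.8]
width: 0.0608
```

Run:
```python
from h import *
s=read_state();print(s['width'],s['ft_force'],tool((.5835,.1288,.105)))
p,d=imaging.camera("scene");cv2.imwrite("pics/h3.png",cv2.resize(p[90:200,200:320,::-1],None,fx=4.5,fy=4.5,interpolation=2))
```

```text
0.06079022536758191 [0.15420296 0.00100446 0.78105563] {'shift': array([ 0.0018, -0.0027,  0.0841]), 'yhead': -1.5435, 'tcp': array([0.5821, 0.1262, 0.1892])}
```

View pics/h3.png

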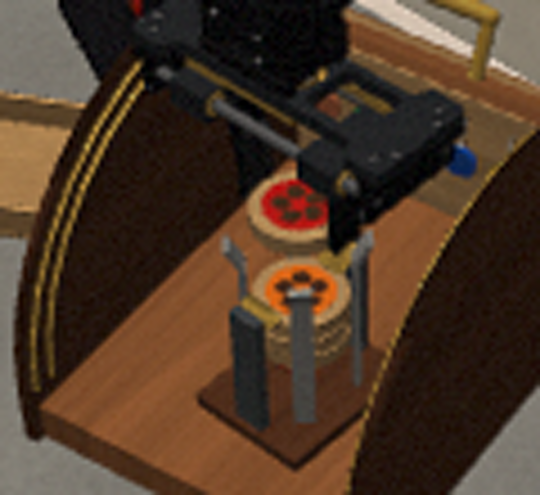

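>>> {"method": "move_arm", "body": {"series": [[0,-0.001,0,0],[0,-0.001,0,0],[0,-0.001,0.01,0]]}}

```text
time: 41.25
ee_pos: [0.5849, 0.1296, 0.1836]
eef_rot: [1.0, 0.015, 0.002, -0.001]
ft_force: [0.2, -0.1, -0.5]
width: 0.0608
```

>>> {"method": "move_arm", "body": {"series": [[0,0,0.01,0],[0,0,0.02,0],[0,0,0.028,0],[0,0,0.034,0],[0,0,0.04,0],[0,0,0.046,0],[0,0,0.052,0],[0,0,0.058,0],[0,0,0.064,0],[0,0,0.07,0],[0,0,0.077,0],[0,0,0.079,0],[0,0,0.079,0]]}}

```text
time: 42.55
ee_pos: [0.5834, 0.1294, 0.1021]
eef_rot: [1.0, 0.015, -0.0, 0.0]
ft_force: [1.4, -0.1, 3.5]
width: 0.0609
```

>>> {"method": "move_arm", "body": {"series": [[0,0,0,0],[0,0,0,0],[0,0,0,0],[0,0,0,0]], "claw": 0.7}}

```text
time: 42.95
ee_pos: [0.5833, 0.1294, 0.1023]
eef_rot: [1.0, 0.015, -0.0, 0.0]
ft_force: [0.3, -0.2, -0.6]
width: 0.0735
```

>>> {"method": "move_arm", "body": {"series": [[0,0,-0.02,0],[0,0,-0.05,0],[0,0,-0.09,0],[0,0,-0.13,0],[0,0,-0.168,0],[0,0,-0.168,0],[0,0,-0.168,0]]}}

```text
time: 43.65
ee_pos: [0.5838, 0.1295, 0.271]
eef_rot: [1.0, 0.015, 0.001, -0.0]
ft_force: [0.1, 0.7, -0.1]
width: 0.0738
```

Run:
```python
from h import *
s=read_state();print(s['width'],s['ft_force'],s['ee_pos'])
p,d=imaging.camera("scene");cv2.imwrite("pics/h5.png",cv2.resize(p[100:200,200:320,::-1],None,fx=5,fy=5,interpolation=2))
z=np.load("a_top.npz")['p']; h=cv2.cvtColor(z,cv2.COLOR_RGB2HSV)
w=np.zeros(z.shape[:2],bool); w[225:258,275:306]=1
m=(w&(h[...,1]>90)&(h[...,0]<32)&(h[...,2]>70)); v,u=np.where(m); print(len(u),u.mean(),v.mean(),onz("top",(u.mean(),v.mean()),.073))
z=np.load("a_scene.npz")['p']; h=cv2.cvtColor(z,cv2.COLOR_RGB2HSV)
w=np.zeros(z.shape[:2],bool); w[225:250,255:290]=1
m2=(w&(h[...,1]>90)&(h[...,0]<32)&(h[...,2]>70)); v2,u2=np.where(m2); print(len(u2),u2.mean(),v2.mean(),onz("scene",(u2.mean(),v2.mean()),.071),tri((u2.mean(),v2.mean()),(u.mean(),v.mean())))
```

```text
0.07383736294865319 [ 0.10197001  0.70856662 -0.13214091] [0.58378265 0.12948192 0.27098113]
51 290.5686274509804 240.52941176470588 [ 0.42018109 -0.04805491  0.073     ]
69 271.30434782608694 237.81159420289856 [ 0.41483421 -0.0535982   0.071     ] [ 0.42075138 -0.0481283   0.05977881]
```

View pics/h5.png

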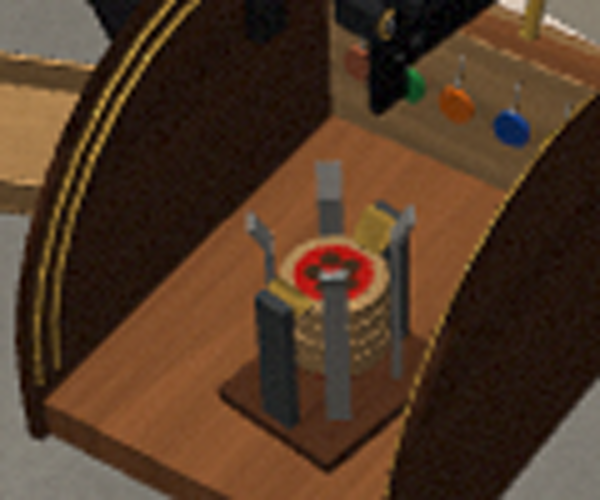

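Run:
```python
from h import *
print(tool((.4195,-.048,.1)))
for n,f in(("top","d_top"),("top","g1_top"),("top","h1_top"),("scene","h1_scene"),("scene","a_scene")):
    p=cv2.imread(f"pics/{f}.png")[:,:,::-1].copy(); h=cv2.cvtColor(p,cv2.COLOR_RGB2HSV)
    m=((h[...,0]>=98)&(h[...,0]<=128)&(h[...,1]>140)&(h[...,2]>60)).astype(np.uint8)
    print(f,[(np.round(cv2.minEnclosingCircle(c)[0]),cv2.contourArea(c)) for c in cv2.findContours(m,0,2)[0] if cv2.contourArea(c)>30])
```

```text
{'shift': array([-0.1688,  0.1725,  0.1699]), 'yhead': -1.5409, 'tcp': array([0.5832, 0.1294, 0.2698])}
d_top [(array([534., 350.]), 2870.0), (array([380., 153.]), 108.0)]
g1_top [(array([534., 351.]), 2909.5), (array([381., 153.]), 109.5)]
h1_top [(array([536., 352.]), 3005.0), (array([381., 153.]), 112.0)]
h1_scene []
a_scene []
```

View pics/h1_top.png

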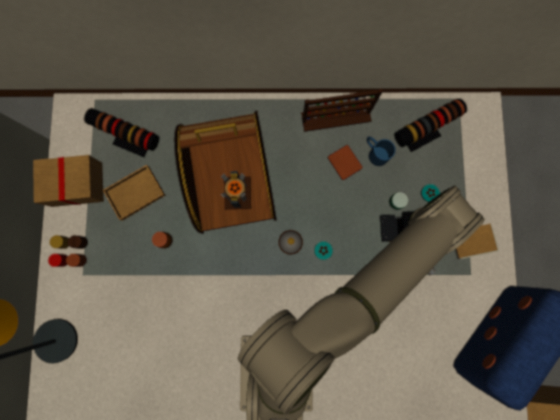

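The counter holds no blue pendant; the only blue things seen are the mug at (380,153) and the stool off the counter. Next is the bell.

>>> {"method": "move_arm", "body": {"series": [[-0.01,0.01,0,0],[-0.035,0.035,0,0],[-0.065,0.065,0,0],[-0.095,0.095,0,0],[-0.125,0.125,0,0],[-0.15,0.15,0,0],[-0.165,0.168,0.02,0],[-0.169,0.1725,0.05,0],[-0.169,0.1725,0.09,0],[-0.169,0.1725,0.13,0],[-0.169,0.1725,0.16,0],[-0.169,0.1725,0.17,0],[-0.169,0.1725,0.17,0],[-0.169,0.1725,0.17,0],[-0.169,0.1725,0.17,0]], "claw": -1}}

```text
time: 45.2
ee_pos: [0.4208, -0.0479, 0.1018]
eef_rot: [1.0, 0.015, 0.001, -0.0]
ft_force: [-0.3, 1.1, 0.5]
width: 0.0002
```

Run:
```python
from h import *
s=read_state();print(s['width'],s['ft_force'],tool((.4195,-.048,.0615)))
p,d=imaging.camera("scene");cv2.imwrite("pics/k1.png",cv2.resize(p[170:290,210:350,::-1],None,fx=4.5,fy=4.5,interpolation=2))
```

```text
0.00020220122608565275 [-0.3376071   1.13079164  0.46045635] {'shift': array([-0.0013,  0.0001,  0.0403]), 'yhead': -1.5409, 'tcp': array([ 0.4208, -0.0479,  0.1018])}
```

View pics/k1.png

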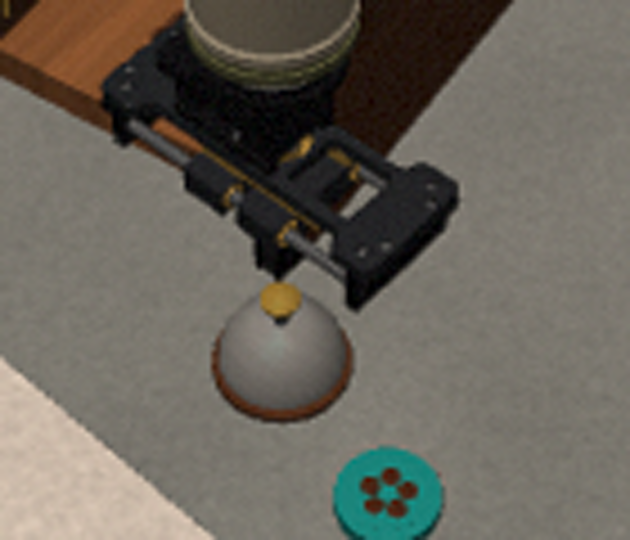

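>>> {"method": "move_arm", "body": {"series": [[-0.001,0,0.012,0],[-0.001,0,0.022,0],[-0.001,0,0.03,0],[-0.001,0,0.035,0],[-0.001,0,0.039,0],[-0.001,0,0.041,0],[-0.001,0,0.042,0],[-0.001,0,0.042,0],[-0.001,0,0.042,0]]}}

```text
time: 46.15
ee_pos: [0.4195, -0.0479, 0.0615]
eef_rot: [1.0, 0.015, -0.0, -0.001]
ft_force: [-22.6, 0.2, 61.4]
width: 0.0005
```

>>> {"method": "move_arm", "body": {"series": [[0,0,-0.003,0],[0,0,-0.008,0],[0,0,-0.02,0],[0,0,-0.05,0],[0,0,-0.09,0],[0,0,-0.12,0],[0,0,-0.14,0],[0,0,-0.14,0],[0,0,-0.14,0]]}}

```text
time: 47.05
ee_pos: [0.4188, -0.048, 0.1982]
eef_rot: [1.0, 0.015, 0.0, -0.0]
ft_force: [0.8, 0.1, 0.2]
width: 0.0005
```

Run:
```python
from h import *
s=read_state();print(s['time'],s['ft_force'],s['ee_pos'])
for n in("scene","top"):
    p,d=imaging.camera(n);cv2.imwrite(f"pics/k2_{n}.png",p[:,:,::-1])
a=cv2.imread("pics/k2_scene.png")[60:300,180:480]; cv2.imwrite("pics/k2.png",cv2.resize(a,None,fx=2.5,fy=2.5,interpolation=2))
```

```text
47.05 [0.80219752 0.11167037 0.23823372] [ 0.418754   -0.04801115  0.1982103 ]
```

View pics/k2.png

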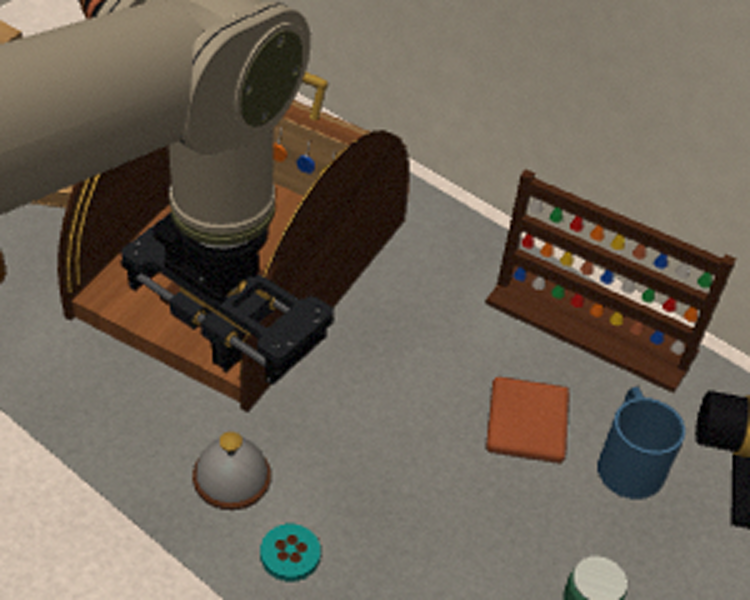

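View pics/k2_top.png

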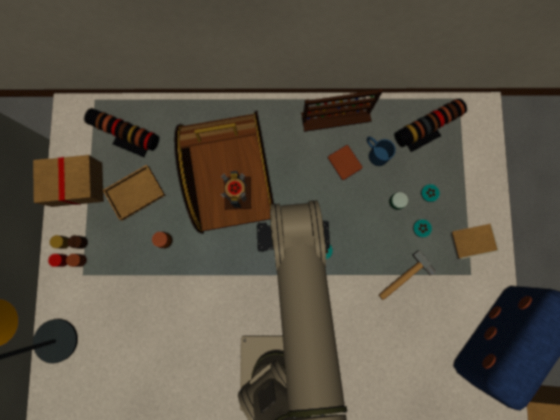

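```bash
python3 -c "
from bench import r; print(r.close_job())"
```

```text
the job is handed in; nothing more can be done
None
```

The job is handed in at about 47 s of the 210 s allowed. The shutter is open, all four pendants on the counter are in the dispenser, and the bell has been rung.

- **Shutter:** I did not pinch the handle, because the gripper's body would have hit the slats. I pushed it up from the front with closed fingers. It ran back to its stop, and every later picture shows it still there.
- **Pendants:** Green, yellow, orange and red were there; I found no blue one. Each went down past the catches in that order. After each release the picture showed the disc level under both brass catches. No disc was knocked aside and none slipped from the grip. The turquoise look-alikes, and the other things as far as the pictures show them, were left where they were.
- **Bell:** I pressed the plunger to its stop, with the fingertips measured at 61.5 mm over the counter. The last picture shows it up again and the arm clear, with no force on the wrist.

Two forces were higher than I meant:

- **Handle:** the push from the fingers reached about 48 N.
- **Bell stop:** the wrist read about 65 N there.

Both are under the 120 N wrist limit. They were finger contacts, not arm or gripper-body contacts, so I take the 40 N limit not to apply, though I could not confirm that. I could not read the joints directly, so these checks rest on the pictures and the measured forces and tool positions.

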